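# Clear the riser base, square up the plates, set the swivel mount on top

## Robot

A 6-joint arm with a two-finger parallel gripper is mounted at the origin on the work surface. World frame = base frame: x ahead of the robot, y to its left, z up, the work surface at z = 0. Lengths are in m, angles in rad, forces in N, time in s.
With the tool pointing down it reaches from about 0.325 to 0.9 m from the base axis. Payload 6.1 kg.
Tool frame: the origin (TCP) lies at the centre of the arm's flange, where the gripper is bolted on; the fingertips stand 182 mm ahead of it and the grasp point (between the pads) lies 164 mm ahead of it; z points along the fingers, y is the line along which they close (so a half turn about z gives the same grasp; the last joint's range is limited). The gripper opens to 87 mm and grips with 3 to 60 N. Pads are 19 mm wide; open, the fingers measure 117 mm over their backs; the gripper's body (75 mm by 190 mm) begins 51 mm behind the grasp point.
Start: joints at [1.203, 0.22, 1.526, -0, 1.395, -0.126], TCP at [0.15, 0.607, 0.405] pointing down, gripper open.
Joint ranges: [-2.98, 2.98], [-0.91, 2.08], [0.09, 2.57], [-1.24, 4.39], [0.2, 2.65], [-2.68, 2.68]. Speed limits (rad/s): [2.57, 2.57, 3.01, 3.14, 3.14, 3.14].

## Interface

Orientations are given as a 3x3 rotation matrix whose columns are the frame's x, y, z axes.
In Python, from workcell import arm gives the robot as it stands.
- The arm moves only by the shell command python3 -m jog 'ROWS'. ROWS is JSON, a list of rows, each an object of numbers: "ax", "ay", "az": the turn, a rotation vector about the tool's x, y, z in rad; "tx", "ty", "tz": the shift along the tool's x, y, z in cm; "hand": the opening, from -1 (shut) to 1 (fully open). In form: [{"ax": .., "ay": .., "az": .., "tx": .., "ty": .., "tz": .., "hand": ..}, ...]. A call has 1 to 20 rows; each row shifts and turns the commanded pose from where the row before left it, along the tool's axes as they then stand; what a row does not reach is not made up. A row lasts 1/12 s, in which the tool goes at most 41.7 mm and 7.16 degrees, less where a joint would pass 70% of its speed; a pose out of reach is approached as far as the arm can. A call is refused whole if a number of a shift passes 4.17 or a number of a turn 0.125, either way. A call with a gripper value outside its range is refused whole. The fingers move at their own pace and stop on an object; the grip force is fixed at half the most. Time passes only in rows, so rows that do not move let the fingers close. It gives the time, the measured TCP pose, the force, the opening and the grip force at its end, in the units of the state.
- arm.get_state(): the state, without advancing time (a new reading comes with each control period).
- arm.read_camera(name): name is "side" or "top" or "wrist"; returns a dict with "color" (384x512x3 uint8, red, green, blue), "fx", "fy", "cx", "cy" (pixels), "k1" (the pictures are not rectified: a ray, as slopes to the right and down, at radius r is drawn at 1 + k1 r^2 times it, then the intrinsics apply), "world_from_camera" (4x4, takes a point from camera to world coordinates); the wrist camera has in their place "mount" (4x4, takes a point from camera to tool coordinates, whose origin is the TCP and whose axes are the flange's). Camera axes: x right, y up, looking along -z (the intrinsics and any distortion apply to the point x, -y, -z); pixel columns grow to the right and rows downward; lengths in m; the calibration is good to about 2 mm. A picture is of the moment at which its call begins: read the wrist's pose just before it. There is no depth.
- arm.close_job(): hands the job in; it is judged then, once.
Trained networks look in a picture, given as the dict that the camera call returned (one of the last four; its "shot" number tells which), for a name from the list of things; names that differ only in an ending like _2 or _b are one class to them, and where a whole thing is asked for, a point or a joint stands for the part that bears it (a point fixed in the world has none). Each returns a list of dicts, best first, with "p" (0 to 1); they miss things now and then, are a little off and sometimes report something else, mostly with a low value. They report only what shows in the picture. A call takes as long as a camera call.
- arm.boxes_of(picture, label): "xy" ([column, row] as shares, 0 to 1, of the picture: columns of its width, rows of its height, amid what is visible of it).
- arm.mark_of(picture, label): "xy" ([column, row] as shares, 0 to 1, of the picture: columns of its width, rows of its height: a listed point, or the origin of a listed thing).
The state is a dict: "time": time; "q": joint angles; "joint_velocities": joint speeds; "tau": joint torques, N m; "tool_pos": TCP position; "orientation": TCP orientation; "ft_force": force on the tool from outside, world axes, zero at the start; "wrist_torque": the same for the moment, N m; "opening": opening from 0.0 (shut) to 1.0 (fully open); "finger_force": force on a finger pad.
Only numpy, scipy, OpenCV 4.12 (cv2) and the standard library are available. Lean on these libraries where they do the work, as an engineer would, in place of code of your own. Each camera call takes 0.05 s, during which the arm holds its last target. There are 200 camera calls.

## Task

First clear the plywood offcuts off the black riser base into the red scrap bin. Then stack all the aluminium plates that match the blue inlay squarely on it in one aligned pile, leaving the too-short and too-narrow look-alikes lying flat on the shelf well clear of the base, and finally stand the brass swivel mount upright in the middle of the top plate. Do not disturb the microphone or the tripod.

Things in the scene. Friction and masses are not known exactly. Their poses are not given: they have to be found in the camera images.
- base: Fixed black riser base plate on the shelf, 120 x 84 x 10 mm (x, y, z), with a flush blue inlay, 100 x 64 mm, centred on top to show where the pile goes. Origin at the centre of its underside, so its top is at z = 10 mm; long side along its x.
- bin: Fixed red open-topped scrap bin, outside 150 x 150 x 80 mm high, walls and floor about 4 mm; origin at the centre of its underside.
- plate1: Solid bare-aluminium plate, 100 x 64 x 12 mm (x, y, z), the same footprint as the blue inlay on the base; origin at the centre of its underside, long side along its x, z up. One of up to four alike (three or four are there).
- plate2: Solid bare-aluminium plate, 100 x 64 x 12 mm (x, y, z), the same footprint as the blue inlay on the base; origin at the centre of its underside, long side along its x, z up. One of up to four alike (three or four are there).
- plate3: Solid bare-aluminium plate, 100 x 64 x 12 mm (x, y, z), the same footprint as the blue inlay on the base; origin at the centre of its underside, long side along its x, z up. One of up to four alike (three or four are there).
- plate4: Solid bare-aluminium plate, 100 x 64 x 12 mm (x, y, z), the same footprint as the blue inlay on the base; origin at the centre of its underside, long side along its x, z up. One of up to four alike (three or four are there).
- short_plate: Look-alike aluminium plate of the wrong size, 76 x 64 x 12 mm (x, y, z): too short. Origin at the centre of its underside.
- narrow_plate: Look-alike aluminium plate of the wrong size, 100 x 46 x 12 mm (x, y, z): too narrow. Origin at the centre of its underside.
- offcut1: Chunky plywood offcut, a block of 34 x 24 x 18 mm (x, y, z), 20 g; origin at the centre of its underside as it starts. Two or three offcuts are there, lying on the base.
- offcut2: Chunky plywood offcut, a block of 30 x 26 x 20 mm (x, y, z), 20 g; origin at the centre of its underside as it starts. Two or three offcuts are there, lying on the base.
- offcut3: Chunky plywood offcut, a block of 28 x 24 x 22 mm (x, y, z), 20 g; origin at the centre of its underside as it starts. Two or three offcuts are there, lying on the base.
- mount: Brass swivel mount standing on its flange, about 250 g: round flange 56 mm across and 10 mm thick, above it a 20 mm stem, and at the top a round knuckle 25 mm across from 32 to 48 mm above the underside (a thin steel cross-pin, look only, sticks out of it). Origin at the centre of its underside, z up.
- mic: Bystander: chrome side-address microphone upright on a round foot, 72 mm across, 173 mm tall, loose. Origin at the centre of its underside.
- tripod: Bystander: small graphite-grey desk tripod on rubber feet, about 150 mm across the feet, 134 mm tall, loose. Origin at floor level on its axis.

How it is judged:
On the way, in this order (a step that is already met when the one before it is completed fails the run):
1. every offcut is in the bin and let go (x of offcut1 in the frame of bin between -0.075 and 0.075 m and y of offcut1 in the frame of bin between -0.075 and 0.075 m and height (world z) of each of offcut1, offcut2, offcut3 below 0.07 m and contact force between each of offcut1, offcut2, offcut3 and the fingers below 0.1 N and x of offcut2 in the frame of bin between -0.075 and 0.075 m and y of offcut2 in the frame of bin between -0.075 and 0.075 m and x of offcut3 in the frame of bin between -0.075 and 0.075 m and y of offcut3 in the frame of bin between -0.075 and 0.075 m), for 0.2 s.
2. every full-size plate is squarely in the pile and let go (horizontal distance between each of plate1, plate2, plate3, plate4 and base below 0.008 m and angle between the x axis of each of plate1, plate2, plate3, plate4 and the x axis of base, either way round below 0.12 rad and angle between each of plate1, plate2, plate3, plate4's own z axis and vertical below 0.06 rad and height (world z) of each of plate1, plate2, plate3, plate4 below 0.06 m and contact force between each of plate1, plate2, plate3, plate4 and the fingers below 0.1 N and linear speed of each of plate1, plate2, plate3, plate4 below 0.02 m/s), for 0.2 s.
3. the swivel mount stands on the pile (horizontal distance between mount and base below 0.012 m and angle between mount's own z axis and vertical below 0.08 rad and linear speed of mount below 0.02 m/s and height (world z) of mount above 0.042 m and (contact force between mount and plate1 above 0.3 N or contact force between mount and plate2 above 0.3 N or contact force between mount and plate3 above 0.3 N or contact force between mount and plate4 above 0.3 N)), for 0.2 s.
At the end, for the whole second after the job is handed in: Offcuts in the bin; full-size plates flat in one pile, each within 8 mm and 0.12 rad of the base; mount upright (0.08 rad) on a plate within 12 mm of the base centre; short and narrow plates on the shelf over 80 mm from the base centre; all released, at rest (all of step 1 and all of step 2 and all of step 3 and horizontal distance between each of short_plate, narrow_plate and base above 0.08 m and height (world z) of each of short_plate, narrow_plate below 0.02 m); the robot touches nothing.
It fails at once if the microphone is pushed more than 30 mm or tipped (distance of mic from where it was at the start of the episode above 0.03 m or angle between mic's own z axis and vertical above 0.4 rad).
It fails at once if the tripod is pushed more than 30 mm or tipped (distance of tripod from where it was at the start of the episode above 0.03 m or angle between tripod's own z axis and vertical above 0.4 rad).
Of plate1, plate2, plate3, plate4 only 3 to 4 are there at a start; the rules pass over those that are not, and their reading is None.
Of offcut1, offcut2, offcut3 only 2 to 3 are there at a start; the rules pass over those that are not, and their reading is None.
At some moment in a run one of offcut1, offcut2, offcut3, mount may be knocked a few centimetres aside while the robot is not near it.
Once in a run the grip may slacken for a moment while it holds something.
It also fails if it takes over 210 s, if anything falls off the work surface, if the arm or the gripper's body presses on something with over 40 N, if the wrist force passes 120 N, or if a joint passes its speed limit or range.

## Working session

There is one attempt and no reset: what is moved stays moved. The work goes in short steps, Python scripts to look and compute and a shell command to move; the robot and the scene stay as the last step left them, time stands still between calls to the robot, and variables do not carry over. Pictures are saved under pics/ and viewed, at most 14 in all, crops included, and the job is handed in when it is done.

```bash
ls; mkdir -p pics; cat > h.py <<'E'
import numpy as np, cv2
from workcell import arm
def shot(n, save=None):
    s=arm.get_state(); p=arm.read_camera(n)
    if n=="wrist":
        T=np.eye(4);T[:3,:3]=np.array(s["orientation"]);T[:3,3]=s["tool_pos"]
        p["_T"]=T@np.array(p["mount"])
    else: p["_T"]=np.array(p["world_from_camera"])
    if save: cv2.imwrite(f"pics/{save}.png",cv2.cvtColor(p["color"],cv2.COLOR_RGB2BGR))
    return p
def K(p): return np.array([[p["fx"],0,p["cx"]],[0,p["fy"],p["cy"]],[0,0,1.]])
def world(p,uv,z):
    "pixels (N,2) -> world points on plane z"
    uv=np.array(uv,float).reshape(-1,1,2)
    # distorted = ray*(1+k1 r^2), r of undistorted ray: OpenCV model
    r=cv2.undistortPoints(uv,K(p),np.array([p["k1"],0,0,0.])).reshape(-1,2)
    d=np.c_[r[:,0],-r[:,1],-np.ones(len(r))]@p["_T"][:3,:3].T
    o=p["_T"][:3,3]
    return o+d*((z-o[2])/d[:,2])[:,None]
def pix(p,X):
    X=np.atleast_2d(X); c=(X-p["_T"][:3,3])@p["_T"][:3,:3]
    c=c*[1,-1,-1]
    return cv2.projectPoints(c.reshape(-1,1,3),np.zeros(3),np.zeros(3),K(p),np.array([p["k1"],0,0,0.]))[0].reshape(-1,2)
def find(p,label,z,f="mark_of",n=3,pm=0.3):
    H,W=p["color"].shape[:2]
    for d in getattr(arm,f)(p,label)[:n]:
        if d["p"]>=pm:
            uv=np.array(d["xy"])*[W,H]; print(label,f,round(d["p"],2),uv.round(),world(p,uv,z)[0].round(3)[:2])
E
python3 - <<'E'
from h import *
print({k:np.round(v,3) for k,v in arm.get_state().items()})
for n in ("top","side"):
    p=shot(n,n+"0"); print(n,p["_T"].round(3),p["fx"],p["k1"])
    for l,z in dict(base=0,bin=0,plate1=0,short_plate=0,narrow_plate=0,offcut1=.01,offcut2=.01,offcut3=.01,mount=0,mic=0,tripod=0).items(): find(p,l,z,n=5)
E
```

```text
pics
{'time': np.float64(0.0), 'q': array([ 1.203,  0.221,  1.528, -0.   ,  1.395, -0.126]), 'joint_velocities': array([-0.002, -0.   ,  0.   ,  0.   , -0.001, -0.001]), 'tau': array([-1.0000e-03, -4.9461e+01, -3.8739e+01,  7.0000e-02,  5.7000e-02,
       -0.0000e+00]), 'tool_pos': array([0.15 , 0.607, 0.404]), 'orientation': array([[-0.971,  0.239, -0.001],
       [ 0.239,  0.971, -0.002],
       [ 0.   , -0.002, -1.   ]]), 'ft_force': array([-0.88 ,  0.102, -0.011]), 'wrist_torque': array([ 0.049, -0.081,  0.033]), 'finger_force': np.float64(0.0), 'opening': np.float64(0.999)}
top [[ 0.004  0.992 -0.124  0.471]
 [-1.     0.003 -0.01  -0.022]
 [-0.01   0.124  0.992  1.247]
 [ 0.     0.     0.     1.   ]] 439.0826730671498 -0.13417121865270604
base mark_of 0.77 [268. 227.] [ 0.524 -0.045]
bin mark_of 0.88 [381. 222.] [ 0.536 -0.367]
plate1 mark_of 0.82 [164. 249.] [0.458 0.251]
plate1 mark_of 0.71 [125. 202.] [0.592 0.369]
plate1 mark_of 0.61 [209. 250.] [0.457 0.122]
plate1 mark_of 0.58 [117. 250.] [0.454 0.389]
short_plate mark_of 0.74 [167. 200.] [0.597 0.246]
narrow_plate mark_of
[... 833 characters left out ...]
.73 [324. 231.] [0.461 0.123]
plate1 mark_of 0.68 [262. 310.] [0.59  0.383]
plate1 mark_of 0.68 [239. 183.] [ 0.687 -0.08 ]
short_plate mark_of 0.7 [262. 259.] [0.6   0.238]
narrow_plate mark_of 0.83 [263. 229.] [0.605 0.131]
offcut1 mark_of 0.71 [296. 191.] [ 0.528 -0.038]
offcut1 mark_of 0.58 [283. 192.] [ 0.565 -0.028]
offcut2 mark_of 0.71 [296. 191.] [ 0.528 -0.038]
offcut2 mark_of 0.58 [283. 192.] [ 0.565 -0.028]
offcut3 mark_of 0.71 [296. 191.] [ 0.528 -0.038]
offcut3 mark_of 0.58 [283. 192.] [ 0.565 -0.028]
mount mark_of 0.69 [329. 267.] [0.457 0.249]
mount mark_of 0.66 [240. 182.] [ 0.686 -0.084]
mic mark_of 0.72 [229. 155.] [ 0.74 -0.24]
tripod mark_of 0.75 [189. 242.] [0.771 0.195]
```

View pics/top0.png

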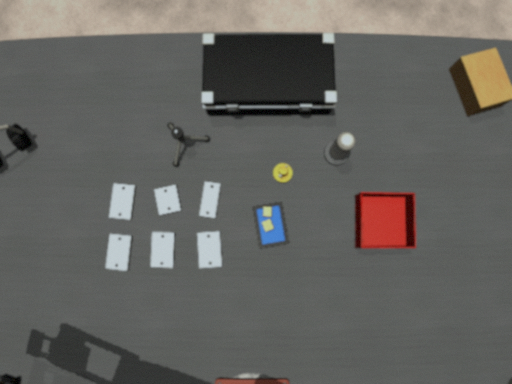

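View pics/side0.png

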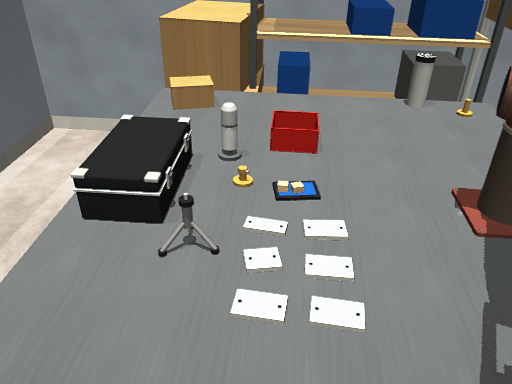

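The top view shows six white plates. The full-size ones are at (122,202), (118,252), (163,250) and (209,250), the short one at (167,200) and the narrow one at (210,199). The base is at (270,225) with two offcuts on it, at (267,211) and (268,225). The mount is at (283,173), the bin at (386,221), the mic at (340,150) and the tripod at (185,143). The side view agrees.

```bash
cat >> h.py <<'E'
def rects(p,kind,z,amin=40):
    im=p["color"]; hsv=cv2.cvtColor(im,cv2.COLOR_RGB2HSV)
    r={"white":((0,0,165),(180,50,255)),"blue":((100,120,60),(130,255,255)),"tan":((12,45,120),(32,150,255)),"red":((0,150,60),(8,255,255)),"yellow":((20,155,100),(32,255,255))}[kind]
    m=cv2.inRange(hsv,r[0],r[1]); n,lab,st,_=cv2.connectedComponentsWithStats(m)
    out=[]
    for i in range(1,n):
        if st[i,4]<amin: continue
        ys,xs=np.nonzero(lab==i)
        # pixel outlines to the world plane, min-area rectangle there
        q=np.concatenate([np.c_[xs+a,ys+b] for a in(-.5,.5) for b in(-.5,.5)])
        w=world(p,q,z)[:,:2]
        (cx,cy),(a,b),t=cv2.minAreaRect((w*1000).astype(np.float32))
        if a<b: a,b,t=b,a,t+90
        t=(t+90)%180-90
        out.append((cx/1000,cy/1000,a,b,t)); print(kind,[int(xs.mean()),int(ys.mean())],"c",np.round([cx,cy],1),"size",round(a),round(b),"yaw",round(t,1),"npx",st[i,4])
    return out
E
python3 - <<'E'
from h import *
for n in("top","side"):
    p=shot(n); print(n)
    for k,z in dict(white=.012,blue=.01,tan=.03,red=.08,yellow=.03).items(): rects(p,k,z)
E
```

```text
top
white [248, 18] c [1166.1   -8.9] size 1667 181 yaw -89.9 npx 15008
white [207, 37] c [1091.5  137.6] size 34 33 yaw 89.4 npx 91
white [330, 96] c [ 906.1 -228.8] size 34 33 yaw 0.6 npx 110
white [206, 96] c [902.2 135.3] size 34 33 yaw 1.3 npx 112
white [346, 139] c [ 775.1 -271. ] size 36 35 yaw -1.5 npx 123
white [209, 199] c [600.6 122.5] size 101 47 yaw -7.9 npx 519
white [121, 201] c [594.1 376.6] size 102 66 yaw -5.5 npx 713
white [166, 199] c [599.4 243.9] size 78 66 yaw 12.8 npx 557
white [208, 249] c [459.3 121.5] size 102 64 yaw 4.2 npx 760
white [161, 249] c [458.  255.1] size 101 66 yaw -1.4 npx 750
white [117, 251] c [449.2 382.4] size 102 65 yaw -5.6 npx 728
blue [271, 226] c [529.6 -50.6] size 105 69 yaw 9.4 npx 599
tan [487, 76] c [ 974.4 -713.8] size 175 135 yaw 17.1 npx 2040
tan [281, 172] c [676.  -82.9] size 60 59 yaw -0.4 npx 279
red [384, 220] c [ 540.  -362.1] size 156 150 yaw 89.6 npx 2818
side
white [228, 106] c [ 794.  -624.6] size 106 61 yaw -82.5 npx 117
white [45, 182] c [1149.1  -98.3] size 871 421 yaw -61.5 npx 8768
white [183, 119] c [ 936.4 -480.
[... 765 characters left out ...]
66 yaw 89.4 npx 1297
blue [300, 189] c [530.  -50.3] size 107 74 yaw 11.5 npx 258
tan [201, 51] c [ 1165.1 -1796.8] size 2572 646 yaw -85.9 npx 7287
tan [351, 33] c [   73.7 -2033.5] size 1472 716 yaw 0.1 npx 3275
tan [254, 83] c [ 701.9 -931.4] size 372 62 yaw 82.5 npx 117
tan [268, 89] c [ 648.5 -796.6] size 92 62 yaw -87.4 npx 97
tan [351, 92] c [ 309.1 -795.7] size 361 95 yaw -0.0 npx 568
tan [297, 186] c [526.7 -27.3] size 59 34 yaw -76.2 npx 106
tan [282, 187] c [565.6 -16.8] size 41 27 yaw -87.5 npx 69
red [294, 131] c [ 540.1 -285. ] size 314 153 yaw 89.4 npx 1895
red [475, 218] c [137.3 150.1] size 106 39 yaw 87.9 npx 303
yellow [242, 180] c [675.9 -44.3] size 58 51 yaw -84.6 npx 80
```

```bash
python3 -m jog '[{"az":0.12},{"az":0.12},{"tx":-4,"ty":-4},{"tx":-4,"ty":-4},{"tx":-4,"ty":-4},{"tx":-4,"ty":-4},{"tx":-4,"ty":-4},{"tx":-4,"ty":-4},{"tx":-4,"ty":-4},{"ty":-4},{"ty":-4},{"ty":-4},{"ty":-4},{"ty":-4},{"ty":-4},{"ty":-4},{"ty":-4},{}]'
```

```text
$[0]: bad value
```

```bash
python3 -m jog '[{"ax":0,"ay":0,"az":-0.12,"tx":0,"ty":0,"tz":0,"hand":1},{"ax":0,"ay":0,"az":-0.12,"tx":0,"ty":0,"tz":0,"hand":1},{"ax":0,"ay":0,"az":0,"tx":-3,"ty":0,"tz":0,"hand":1},{"ax":0,"ay":0,"az":0,"tx":-3,"ty":-1,"tz":0,"hand":1},{"ax":0,"ay":0,"az":0,"tx":-3,"ty":-2,"tz":0,"hand":1},{"ax":0,"ay":0,"az":0,"tx":-3,"ty":-3,"tz":0,"hand":1},{"ax":0,"ay":0,"az":0,"tx":-3,"ty":-3,"tz":0,"hand":1},{"ax":0,"ay":0,"az":0,"tx":-3,"ty":-3,"tz":0,"hand":1},{"ax":0,"ay":0,"az":0,"tx":-3,"ty":-3,"tz":0,"hand":1},{"ax":0,"ay":0,"az":0,"tx":-3,"ty":-3,"tz":0,"hand":1},{"ax":0,"ay":0,"az":0,"tx":-3,"ty":-4,"tz":0,"hand":1},{"ax":0,"ay":0,"az":0,"tx":-3,"ty":-4,"tz":0,"hand":1},{"ax":0,"ay":0,"az":0,"tx":-3,"ty":-4,"tz":0,"hand":1},{"ax":0,"ay":0,"az":0,"tx":-3,"ty":-4,"tz":0,"hand":1}]'; python3 -c "
from h import *
p=shot('wrist'); print(np.round(p['mount'],3),p['fx'])"
```

```text
time: 2.47
tool_pos: [0.4873, 0.2937, 0.405]
orientation: [[-1.0, 0.002, 0.0], [0.002, 1.0, 0.0], [-0.0, 0.0, -1.0]]
ft_force: [0.4, 0.7, -0.1]
opening: 0.999
finger_force: 0.0
[[ 0.     0.959  0.284  0.077]
 [ 1.     0.    -0.001  0.001]
 [-0.001  0.284 -0.959  0.02 ]
 [ 0.     0.     0.     1.   ]] 267.1274359020275
```

```bash
python3 -m jog '[{"ax":0,"ay":0,"az":0,"tx":0,"ty":-4,"tz":0,"hand":1},{"ax":0,"ay":0,"az":0,"tx":0,"ty":-4,"tz":0,"hand":1},{"ax":0,"ay":0,"az":0,"tx":0,"ty":-4,"tz":0,"hand":1},{"ax":0,"ay":0,"az":0,"tx":0,"ty":-4,"tz":0,"hand":1},{"ax":0,"ay":0,"az":0,"tx":0,"ty":-4,"tz":1,"hand":1},{"ax":0,"ay":0,"az":0,"tx":0,"ty":-4,"tz":1,"hand":1},{"ax":0,"ay":0,"az":0,"tx":0,"ty":-4,"tz":1,"hand":1},{"ax":0,"ay":0,"az":0,"tx":0,"ty":-4,"tz":1,"hand":1},{"ax":0,"ay":0,"az":0,"tx":-3,"ty":-1.5,"tz":1,"hand":1},{"ax":0,"ay":0,"az":0,"tx":0,"ty":0,"tz":0,"hand":1},{"ax":0,"ay":0,"az":0,"tx":0,"ty":0,"tz":0,"hand":1}]'; python3 - <<'E'
from h import *
p=shot('wrist','w1')
for k,z in dict(blue=.01,tan=.029).items(): rects(p,k,z,100)
for l in("offcut1","mount"): find(p,l,.01)
E
```

```text
time: 3.43
tool_pos: [0.5161, -0.0404, 0.3532]
orientation: [[-1.0, 0.004, -0.003], [0.004, 1.0, 0.001], [0.003, 0.001, -1.0]]
ft_force: [-0.4, 0.6, 0.2]
opening: 1.001
finger_force: 0.0
blue [244, 182] c [531.7 -49.3] size 104 68 yaw 10.0 npx 3014
tan [254, 191] c [529.  -40.3] size 31 28 yaw 22.7 npx 501
tan [253, 220] c [568.7 -39.8] size 29 24 yaw -0.8 npx 250
tan [411, 274] c [640.5 162.7] size 43 9 yaw 3.0 npx 111
tan [224, 294] c [675.1 -80.9] size 61 55 yaw -0.4 npx 957
offcut1 mark_of 0.92 [253. 191.] [ 0.533 -0.042]
offcut1 mark_of 0.71 [260. 214.] [ 0.565 -0.034]
mount mark_of 0.66 [223. 288.] [ 0.676 -0.087]
```

View pics/w1.png

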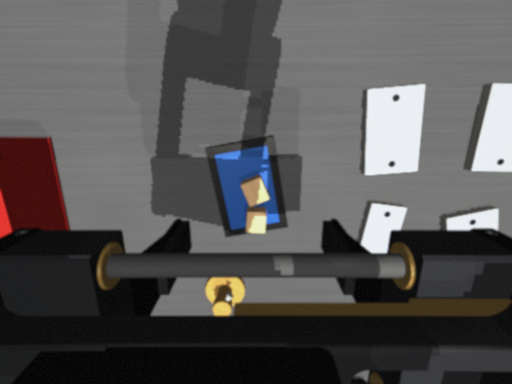

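The wrist view shows the base at (247,185) with yaw about 10°. Offcut A is at (254,191) and B at (256,220), and nothing is between the fingers. I'll grasp A.

```bash
python3 -m jog '[{"ax":0,"ay":0,"az":0,"tx":-1.3,"ty":0,"tz":0,"hand":1},{"ax":0,"ay":0,"az":-0.12,"tx":0,"ty":0,"tz":0,"hand":1},{"ax":0,"ay":0,"az":-0.12,"tx":0,"ty":0,"tz":0,"hand":1},{"ax":0,"ay":0,"az":-0.12,"tx":0,"ty":0,"tz":0,"hand":1},{"ax":0,"ay":0,"az":-0.036,"tx":0,"ty":0,"tz":2,"hand":1},{"ax":0,"ay":0,"az":0,"tx":0,"ty":0,"tz":3,"hand":1},{"ax":0,"ay":0,"az":0,"tx":0,"ty":0,"tz":3,"hand":1},{"ax":0,"ay":0,"az":0,"tx":0,"ty":0,"tz":3,"hand":1},{"ax":0,"ay":0,"az":0,"tx":0,"ty":0,"tz":2.7,"hand":1},{"ax":0,"ay":0,"az":0,"tx":0,"ty":0,"tz":2,"hand":1},{"ax":0,"ay":0,"az":0,"tx":0,"ty":0,"tz":0,"hand":1},{"ax":0,"ay":0,"az":0,"tx":0,"ty":0,"tz":0,"hand":-1},{"ax":0,"ay":0,"az":0,"tx":0,"ty":0,"tz":0,"hand":-1},{"ax":0,"ay":0,"az":0,"tx":0,"ty":0,"tz":0,"hand":-1},{"ax":0,"ay":0,"az":0,"tx":0,"ty":0,"tz":0,"hand":-1},{"ax":0,"ay":0,"az":0,"tx":0,"ty":0,"tz":0,"hand":-1},{"ax":0,"ay":0,"az":0,"tx":0,"ty":0,"tz":0,"hand":-1},{"ax":0,"ay":0,"az":0,"tx":0,"ty":0,"tz":0,"hand":-1}]'
```

```text
time: 5.08
tool_pos: [0.529, -0.0396, 0.1983]
orientation: [[-0.923, -0.384, 0.001], [-0.384, 0.923, -0.0], [-0.001, -0.001, -1.0]]
ft_force: [0.4, 0.0, 0.2]
opening: 0.556
finger_force: 0.0
```

```bash
python3 -m jog '[{"ax":0,"ay":0,"az":0,"tx":0,"ty":0,"tz":0.2,"hand":-1},{"ax":0,"ay":0,"az":0,"tx":0,"ty":0,"tz":0,"hand":-1},{"ax":0,"ay":0,"az":0,"tx":0,"ty":0,"tz":0,"hand":-1},{"ax":0,"ay":0,"az":0,"tx":0,"ty":0,"tz":0,"hand":-1},{"ax":0,"ay":0,"az":0,"tx":0,"ty":0,"tz":0,"hand":-1},{"ax":0,"ay":0,"az":0,"tx":0,"ty":0,"tz":0,"hand":-1},{"ax":0,"ay":0,"az":0,"tx":0,"ty":0,"tz":0,"hand":-1}]'
```

```text
time: 5.67
tool_pos: [0.5288, -0.0395, 0.1957]
orientation: [[-0.923, -0.384, -0.0], [-0.384, 0.923, 0.0], [0.0, 0.0, -1.0]]
ft_force: [0.9, -0.4, -0.3]
opening: 0.298
finger_force: 30.0
```

```bash
python3 -m jog '[{"ax":0,"ay":0,"az":0,"tx":0,"ty":0,"tz":-3,"hand":-1},{"ax":0,"ay":0,"az":0,"tx":0,"ty":0,"tz":-4,"hand":-1},{"ax":0,"ay":0,"az":0,"tx":0,"ty":0,"tz":-4,"hand":-1},{"ax":0,"ay":0,"az":0,"tx":0,"ty":0,"tz":-3,"hand":-1},{"ax":0,"ay":0,"az":0,"tx":1.42,"ty":-3.77,"tz":0,"hand":-1},{"ax":0,"ay":0,"az":0,"tx":1.42,"ty":-3.77,"tz":0,"hand":-1},{"ax":0,"ay":0,"az":0,"tx":1.42,"ty":-3.77,"tz":0,"hand":-1},{"ax":0,"ay":0,"az":0,"tx":1.42,"ty":-3.77,"tz":0,"hand":-1},{"ax":0,"ay":0,"az":0,"tx":1.42,"ty":-3.77,"tz":0,"hand":-1},{"ax":0,"ay":0,"az":0,"tx":1.42,"ty":-3.77,"tz":0,"hand":-1},{"ax":0,"ay":0,"az":0,"tx":1.42,"ty":-3.77,"tz":0,"hand":-1},{"ax":0,"ay":0,"az":0,"tx":1.42,"ty":-3.77,"tz":0,"hand":-1},{"ax":0,"ay":0,"az":0,"tx":0,"ty":0,"tz":0,"hand":-1},{"ax":0,"ay":0,"az":0,"tx":0,"ty":0,"tz":0,"hand":-1}]'
```

```text
time: 6.83
tool_pos: [0.5391, -0.3639, 0.3351]
orientation: [[-0.925, -0.381, -0.001], [-0.381, 0.925, 0.0], [0.0, 0.001, -1.0]]
ft_force: [-1.1, 0.9, 0.1]
opening: 0.298
finger_force: 30.0
```

```bash
python3 -m jog '[{"ax":0,"ay":0,"az":0,"tx":0,"ty":0,"tz":3.5,"hand":-1},{"ax":0,"ay":0,"az":0,"tx":0,"ty":0,"tz":3.5,"hand":-1},{"ax":0,"ay":0,"az":0,"tx":0,"ty":0,"tz":3,"hand":-1},{"ax":0,"ay":0,"az":0,"tx":0,"ty":0,"tz":0,"hand":-1},{"ax":0,"ay":0,"az":0,"tx":0,"ty":0,"tz":0,"hand":0.2},{"ax":0,"ay":0,"az":0,"tx":0,"ty":0,"tz":0,"hand":0.2},{"ax":0,"ay":0,"az":0,"tx":0,"ty":0,"tz":0,"hand":0.2},{"ax":0,"ay":0,"az":0,"tx":0,"ty":0,"tz":0,"hand":0.2},{"ax":0,"ay":0,"az":0,"tx":0,"ty":0,"tz":0,"hand":0.2},{"ax":0,"ay":0,"az":0,"tx":0,"ty":0,"tz":-4,"hand":0.2},{"ax":0,"ay":0,"az":0,"tx":0,"ty":0,"tz":-4,"hand":0.2},{"ax":0,"ay":0,"az":0,"tx":0,"ty":0,"tz":-3,"hand":0.2},{"ax":0,"ay":0,"az":0.12,"tx":0,"ty":0,"tz":0,"hand":0.2},{"ax":0,"ay":0,"az":0.12,"tx":0,"ty":0,"tz":0,"hand":0.2},{"ax":0,"ay":0,"az":0.12,"tx":0,"ty":0,"tz":0,"hand":0.2},{"ax":0,"ay":0,"az":0.03,"tx":0,"ty":0,"tz":0,"hand":0.2}]'; python3 -m jog '[{"ax":0,"ay":0,"az":0,"tx":0,"ty":4,"tz":0,"hand":0.6},{"ax":0,"ay":0,"az":0,"tx":0,"ty":4,"tz":0,"hand":0.6},{"ax":0,"ay":0,"az":0,"tx":0,"ty":4,"tz":0,"hand":0.6},{"ax":0,"ay":0,"az":0,"tx":0,"ty":4,"tz":0,"hand":0.6},{"ax":0,"ay":0,"az":0,"tx":0,"ty":4,"tz":0,"hand":0.6},{"ax":0,"ay":0,"az":0,"tx":0,"ty":4,"tz":0,"hand":0.6},{"ax":0,"ay":0,"az":0,"tx":0,"ty":4,"tz":0,"hand":0.6},{"ax":0,"ay":0,"az":0,"tx":-1,"ty":4,"tz":0,"hand":0.6},{"ax":0,"ay":0,"az":0,"tx":0,"ty":0,"tz":0,"hand":0.6},{"ax":0,"ay":0,"az":0,"tx":0,"ty":0,"tz":0,"hand":0.6}]'; python3 - <<'E'
from h import *
p=shot('wrist','w2')
for k,z in dict(blue=.01,tan=.03).items(): rects(p,k,z,100)
find(p,"offcut1",.01)
p=shot('side','s2'); find(p,"offcut1",.01)
E
```

```text
time: 8.17
tool_pos: [0.5398, -0.3617, 0.3473]
orientation: [[-1.0, 0.002, 0.002], [0.002, 1.0, -0.001], [-0.002, -0.001, -1.0]]
ft_force: [-1.0, 0.3, -0.8]
opening: 0.597
finger_force: 0.0
time: 9.0
tool_pos: [0.5487, -0.0395, 0.3469]
orientation: [[-1.0, -0.009, 0.002], [-0.009, 1.0, -0.001], [-0.002, -0.001, -1.0]]
ft_force: [-0.5, -0.3, -0.8]
opening: 0.8
finger_force: 0.0
blue [245, 157] c [531.5 -49.7] size 103 68 yaw 9.9 npx 4130
tan [254, 196] c [567.7 -39.9] size 31 26 yaw -0.2 npx 432
tan [220, 285] c [691.4 -80.8] size 50 33 yaw -89.6 npx 485
offcut1 mark_of 0.65 [257. 190.] [ 0.565 -0.038]
offcut1 mark_of 0.3 [378. 216.] [0.598 0.117]
offcut1 mark_of 0.51 [280. 189.] [ 0.572 -0.044]
```

View pics/w2.png

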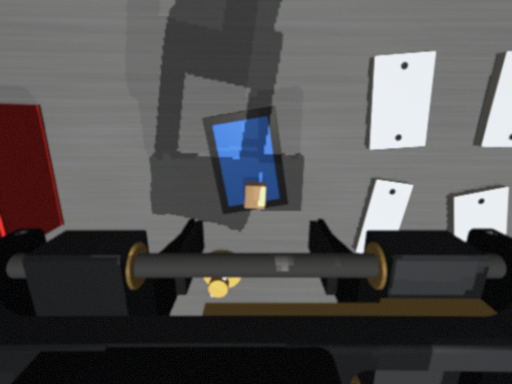

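Only B is left on the base, at (255,196), square to the tool.

```bash
python3 -m jog '[{"ax":0,"ay":0,"az":0,"tx":-1.9,"ty":0,"tz":0,"hand":0.6},{"ax":0,"ay":0,"az":0,"tx":0,"ty":0,"tz":3.1,"hand":0.6},{"ax":0,"ay":0,"az":0,"tx":0,"ty":0,"tz":3,"hand":0.6},{"ax":0,"ay":0,"az":0,"tx":0,"ty":0,"tz":3,"hand":0.6},{"ax":0,"ay":0,"az":0,"tx":0,"ty":0,"tz":3,"hand":0.6},{"ax":0,"ay":0,"az":0,"tx":0,"ty":0,"tz":2,"hand":0.6},{"ax":0,"ay":0,"az":0,"tx":0,"ty":0,"tz":1,"hand":0.6},{"ax":0,"ay":0,"az":0,"tx":0,"ty":0,"tz":0,"hand":0.6},{"ax":0,"ay":0,"az":0,"tx":0,"ty":0,"tz":0,"hand":-1},{"ax":0,"ay":0,"az":0,"tx":0,"ty":0,"tz":0,"hand":-1},{"ax":0,"ay":0,"az":0,"tx":0,"ty":0,"tz":0,"hand":-1},{"ax":0,"ay":0,"az":0,"tx":0,"ty":0,"tz":0,"hand":-1},{"ax":0,"ay":0,"az":0,"tx":0,"ty":0,"tz":0,"hand":-1},{"ax":0,"ay":0,"az":0,"tx":0,"ty":0,"tz":0,"hand":-1},{"ax":0,"ay":0,"az":0,"tx":0,"ty":0,"tz":0,"hand":-1},{"ax":0,"ay":0,"az":0,"tx":0,"ty":0,"tz":0,"hand":-1},{"ax":0,"ay":0,"az":0,"tx":0,"ty":0,"tz":0,"hand":-1},{"ax":0,"ay":0,"az":0,"tx":0,"ty":0,"tz":0,"hand":-1},{"ax":0,"ay":0,"az":0,"tx":0,"ty":0,"tz":0,"hand":-1}]'
```

```text
time: 10.78
tool_pos: [0.5674, -0.0414, 0.1948]
orientation: [[-1.0, -0.004, -0.0], [-0.004, 1.0, 0.0], [0.0, 0.0, -1.0]]
ft_force: [-0.7, 0.3, 1.2]
opening: 0.271
finger_force: 29.6
```

```bash
python3 -m jog '[{"ax":0,"ay":0,"az":0,"tx":0,"ty":0,"tz":-3,"hand":-1},{"ax":0,"ay":0,"az":0,"tx":0,"ty":0,"tz":-4,"hand":-1},{"ax":0,"ay":0,"az":0,"tx":0,"ty":0,"tz":-4,"hand":-1},{"ax":0,"ay":0,"az":0,"tx":2.7,"ty":0,"tz":-3,"hand":-1},{"ax":0,"ay":0,"az":0,"tx":0,"ty":-4,"tz":0,"hand":-1},{"ax":0,"ay":0,"az":0,"tx":0,"ty":-4,"tz":0,"hand":-1},{"ax":0,"ay":0,"az":0,"tx":0,"ty":-4,"tz":0,"hand":-1},{"ax":0,"ay":0,"az":0,"tx":0,"ty":-4,"tz":0,"hand":-1},{"ax":0,"ay":0,"az":0,"tx":0,"ty":-4,"tz":0,"hand":-1},{"ax":0,"ay":0,"az":0,"tx":0,"ty":-4,"tz":0,"hand":-1},{"ax":0,"ay":0,"az":0,"tx":0,"ty":-4,"tz":0,"hand":-1},{"ax":0,"ay":0,"az":0,"tx":0,"ty":-4,"tz":0,"hand":-1},{"ax":0,"ay":0,"az":0,"tx":0,"ty":0,"tz":0,"hand":-1},{"ax":0,"ay":0,"az":0,"tx":0,"ty":0,"tz":0,"hand":-1}]'
```

```text
time: 11.95
tool_pos: [0.541, -0.3638, 0.3341]
orientation: [[-1.0, -0.001, -0.001], [-0.001, 1.0, 0.0], [0.001, 0.0, -1.0]]
ft_force: [-0.4, 0.0, -0.4]
opening: 0.275
finger_force: 29.6
```

```bash
python3 -m jog '[{"ax":0,"ay":0,"az":0,"tx":0,"ty":0,"tz":3.5,"hand":-1},{"ax":0,"ay":0,"az":0,"tx":0,"ty":0,"tz":3.5,"hand":-1},{"ax":0,"ay":0,"az":0,"tx":0,"ty":0,"tz":3,"hand":-1},{"ax":0,"ay":0,"az":0,"tx":0,"ty":0,"tz":0,"hand":-1},{"ax":0,"ay":0,"az":0,"tx":0,"ty":0,"tz":0,"hand":0.2},{"ax":0,"ay":0,"az":0,"tx":0,"ty":0,"tz":0,"hand":0.2},{"ax":0,"ay":0,"az":0,"tx":0,"ty":0,"tz":0,"hand":0.2},{"ax":0,"ay":0,"az":0,"tx":0,"ty":0,"tz":0,"hand":0.2},{"ax":0,"ay":0,"az":0,"tx":0,"ty":0,"tz":0,"hand":0.2},{"ax":0,"ay":0,"az":0,"tx":0,"ty":0,"tz":-4,"hand":0.2},{"ax":0,"ay":0,"az":0,"tx":0,"ty":0,"tz":-4,"hand":0.2},{"ax":0,"ay":0,"az":0,"tx":0,"ty":0,"tz":-3,"hand":0.2}]'; python3 -m jog '[{"ax":0,"ay":0,"az":0,"tx":0,"ty":4,"tz":0,"hand":1},{"ax":0,"ay":0,"az":0,"tx":0,"ty":4,"tz":0,"hand":1},{"ax":0,"ay":0,"az":0,"tx":1,"ty":4,"tz":0,"hand":1},{"ax":0,"ay":0,"az":0,"tx":1,"ty":4,"tz":0,"hand":1},{"ax":0,"ay":0,"az":0,"tx":1,"ty":4,"tz":0,"hand":1},{"ax":0,"ay":0,"az":0,"tx":1,"ty":4,"tz":0,"hand":1},{"ax":0,"ay":0,"az":0,"tx":1,"ty":4,"tz":0,"hand":1},{"ax":0,"ay":0,"az":0,"tx":1,"ty":4,"tz":0,"hand":1},{"ax":0,"ay":0,"az":0,"tx":1,"ty":4,"tz":0,"hand":1},{"ax":0,"ay":0,"az":0,"tx":1,"ty":4,"tz":0,"hand":1},{"ax":0,"ay":0,"az":0,"tx":0,"ty":4,"tz":0,"hand":1},{"ax":0,"ay":0,"az":-0.073,"tx":0,"ty":4.2,"tz":0,"hand":1},{"ax":0,"ay":0,"az":0,"tx":0,"ty":0,"tz":0,"hand":1},{"ax":0,"ay":0,"az":0,"tx":0,"ty":0,"tz":0,"hand":1}]'; python3 - <<'E'
from h import *
p=shot('top','t3');rects(p,'blue',.01);find(p,"offcut1",.0);find(p,"mount",0)
p=shot('side'); find(p,"offcut1",.0);find(p,"mount",0)
p=shot('wrist');rects(p,'white',.012,500)
E
```

```text
time: 12.95
tool_pos: [0.542, -0.3619, 0.3485]
orientation: [[-1.0, -0.004, 0.002], [-0.004, 1.0, -0.002], [-0.002, -0.002, -1.0]]
ft_force: [0.9, -1.3, 1.4]
opening: 0.593
finger_force: 0.0
blue [270, 224] c [529.8 -50.8] size 105 69 yaw 10.1 npx 843
offcut1 mark_of 0.4 [168. 200.] [0.599 0.243]
mount mark_of 0.87 [285. 171.] [ 0.683 -0.092]
mount mark_of 0.64 [125. 201.] [0.596 0.371]
mount mark_of 0.8 [241. 181.] [ 0.682 -0.086]
white [104, 102] c [ 490.2 -508.7] size 351 274 yaw -15.1 npx 46739
white [422, 124] c [ 497.7 -154.5] size 284 237 yaw 0.7 npx 33309
white [246, 103] c [ 451.2 -369.1] size 57 29 yaw -89.8 npx 746
white [274, 283] c [ 683.  -339.8] size 214 69 yaw -89.8 npx 4055out of range: a shift must lie within [-4.17, 4.17]
```

View pics/t3.png

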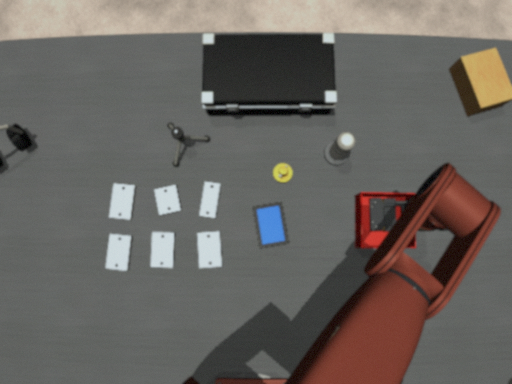

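The base at (270,224) is now clear. The transfer move was refused because I typed 4.2, so I'm repeating it.

```bash
python3 -m jog '[{"ax":0,"ay":0,"az":0,"tx":0,"ty":4,"tz":0,"hand":1},{"ax":0,"ay":0,"az":0,"tx":0,"ty":4,"tz":0,"hand":1},{"ax":0,"ay":0,"az":0,"tx":1,"ty":4,"tz":0,"hand":1},{"ax":0,"ay":0,"az":0,"tx":1,"ty":4,"tz":0,"hand":1},{"ax":0,"ay":0,"az":0,"tx":1,"ty":4,"tz":0,"hand":1},{"ax":0,"ay":0,"az":0,"tx":1,"ty":4,"tz":0,"hand":1},{"ax":0,"ay":0,"az":0,"tx":1,"ty":4,"tz":0,"hand":1},{"ax":0,"ay":0,"az":0,"tx":1,"ty":4,"tz":0,"hand":1},{"ax":0,"ay":0,"az":0,"tx":1,"ty":4,"tz":0,"hand":1},{"ax":0,"ay":0,"az":0,"tx":1,"ty":4,"tz":0,"hand":1},{"ax":0,"ay":0,"az":0,"tx":0,"ty":4,"tz":0,"hand":1},{"ax":0,"ay":0,"az":-0.073,"tx":0,"ty":4.1,"tz":0,"hand":1},{"ax":0,"ay":0,"az":0,"tx":0,"ty":0,"tz":0,"hand":1},{"ax":0,"ay":0,"az":0,"tx":0,"ty":0,"tz":0,"hand":1}]'; python3 - <<'E'
from h import *
p=shot('wrist');rects(p,'white',.012,500)
p=shot('top','t4');rects(p,'blue',.01);rects(p,'tan',.02,15)
E
```

```text
time: 14.47
tool_pos: [0.4588, 0.121, 0.3434]
orientation: [[-0.997, -0.082, -0.003], [-0.082, 0.997, -0.0], [0.003, -0.0, -1.0]]
ft_force: [-0.1, -1.5, 0.1]
opening: 1.001
finger_force: 0.0
white [255, 179] c [461.4 122.8] size 101 64 yaw 4.0 npx 3968
white [366, 186] c [459.6 255.6] size 102 66 yaw -0.8 npx 4227
white [472, 187] c [451.  383.1] size 102 67 yaw -5.3 npx 4253
white [245, 290] c [620.5 120.8] size 65 48 yaw -8.0 npx 989
white [329, 291] c [603.9 240.3] size 60 41 yaw -85.2 npx 773
blue [270, 224] c [529.9 -50.6] size 106 69 yaw 9.7 npx 850
tan [487, 76] c [ 978.8 -719.8] size 178 137 yaw 17.1 npx 2072
tan [282, 171] c [677.7 -84.8] size 62 60 yaw -89.8 npx 313
tan [380, 220] c [ 539.1 -359.7] size 38 37 yaw 89.8 npx 64
```

```bash
python3 -c "
import cv2;i=cv2.imread('pics/t4.png');cv2.imwrite('pics/t4c.png',cv2.resize(i[140:260,240:430],None,fx=4,fy=4))"
```

```text
(no output)
```

View pics/t4c.png

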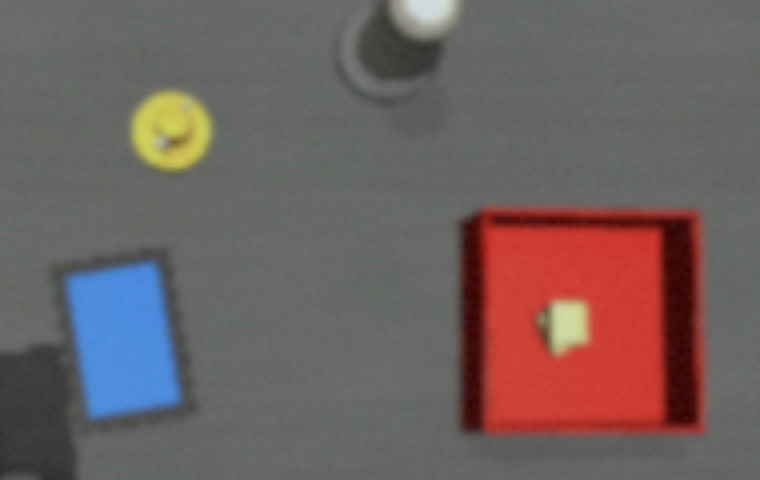

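The crop shows both offcuts inside the bin at about (565,325), one lying on the other. The base is empty and the mount hasn't moved. I'll grasp the first plate.

```bash
python3 -m jog '[{"ax":0,"ay":0,"az":0,"tx":-0.2,"ty":0.1,"tz":0,"hand":1},{"ax":0,"ay":0,"az":0,"tx":0,"ty":0,"tz":3.5,"hand":1},{"ax":0,"ay":0,"az":0,"tx":0,"ty":0,"tz":3.5,"hand":1},{"ax":0,"ay":0,"az":0,"tx":0,"ty":0,"tz":3.5,"hand":1},{"ax":0,"ay":0,"az":0,"tx":0,"ty":0,"tz":3,"hand":1},{"ax":0,"ay":0,"az":0,"tx":0,"ty":0,"tz":1.5,"hand":1},{"ax":0,"ay":0,"az":0,"tx":0,"ty":0,"tz":0.7,"hand":1},{"ax":0,"ay":0,"az":0,"tx":0,"ty":0,"tz":0,"hand":1},{"ax":0,"ay":0,"az":0,"tx":0,"ty":0,"tz":0,"hand":-1},{"ax":0,"ay":0,"az":0,"tx":0,"ty":0,"tz":0,"hand":-1},{"ax":0,"ay":0,"az":0,"tx":0,"ty":0,"tz":0,"hand":-1},{"ax":0,"ay":0,"az":0,"tx":0,"ty":0,"tz":0,"hand":-1},{"ax":0,"ay":0,"az":0,"tx":0,"ty":0,"tz":0,"hand":-1},{"ax":0,"ay":0,"az":0,"tx":0,"ty":0,"tz":0,"hand":-1},{"ax":0,"ay":0,"az":0,"tx":0,"ty":0,"tz":0,"hand":-1}]'
```

```text
time: 15.82
tool_pos: [0.4623, 0.1204, 0.1889]
orientation: [[-0.997, -0.077, 0.002], [-0.077, 0.997, 0.0], [-0.002, 0.0, -1.0]]
ft_force: [-0.3, 0.3, 7.0]
opening: 0.73
finger_force: 30.0
```

```bash
python3 -m jog '[{"ax":0,"ay":0,"az":0,"tx":0,"ty":0,"tz":-2,"hand":-1},{"ax":0,"ay":0,"az":0,"tx":0,"ty":0,"tz":-3,"hand":-1},{"ax":0,"ay":0,"az":0,"tx":0,"ty":0,"tz":-2,"hand":-1},{"ax":0,"ay":0,"az":0,"tx":0,"ty":0,"tz":0,"hand":-1},{"ax":0,"ay":0,"az":0,"tx":0,"ty":0,"tz":0,"hand":-1},{"ax":0,"ay":0,"az":0,"tx":0,"ty":0,"tz":0,"hand":-1}]'; python3 - <<'E'
from h import *
p=shot('wrist','w5');rects(p,'white',.08,500)
E
```

```text
time: 16.32
tool_pos: [0.461, 0.1202, 0.2567]
orientation: [[-0.997, -0.077, -0.002], [-0.077, 0.997, -0.0], [0.002, -0.0, -1.0]]
ft_force: [-0.2, -0.7, -2.5]
opening: 0.73
finger_force: 30.0
white [49, 108] c [403.7  -9. ] size 127 83 yaw 7.6 npx 20045
white [401, 103] c [391.4 192.5] size 149 146 yaw -81.4 npx 47872
white [179, 103] c [382.8  71.5] size 47 5 yaw 89.8 npx 580
white [255, 203] c [440.7 116.8] size 72 64 yaw -86.1 npx 9689
white [252, 291] c [501.6 120.2] size 106 29 yaw -79.3 npx 3229
```

View pics/w5.png

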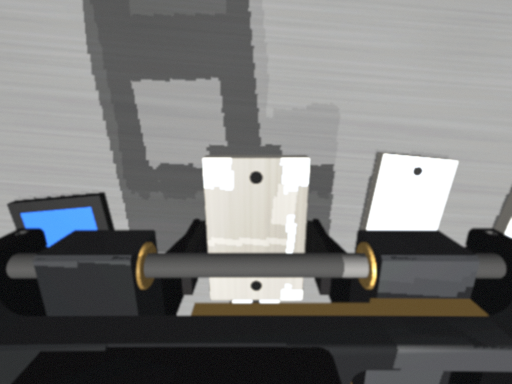

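The plate is held level and centred between the fingers. Its near edge is at row 157, and the base is at the left.

```bash
cat >> h.py <<'E'
def goto(x,y,yaw,z=None):
    "how far to go: turn (rad) first, then shift (cm) in tool axes after the turn"
    s=arm.get_state(); R=np.array(s["orientation"]); c=np.array(s["tool_pos"])
    cur=np.degrees(np.arctan2(-R[1,0],-R[0,0]))
    d=np.array([x,y,z if z else c[2]])-c; a=np.radians(yaw)
    X=np.array([-np.cos(a),-np.sin(a),0]);Y=np.array([-np.sin(a),np.cos(a),0])
    print("pos",c.round(4),"yaw",cur.round(2),"az",round(-np.radians(yaw-cur),3),"tx ty tz",np.round([d@X*100,d@Y*100,-d[2]*100],2))
E
python3 - <<'E'
from h import *
p=shot('wrist')
print(world(p,[(257,157),(253,302)],.08))
goto(.5305,-.05,10,.30)
E
```

```text
[[0.40861171 0.11753124 0.08      ]
 [0.50947448 0.12271346 0.08      ]]
pos [0.4607 0.1201 0.256 ] yaw 4.42 az -0.097 tx ty tz [ -3.92 -17.96  -4.4 ]
```

```bash
python3 -m jog '[{"ax":0,"ay":0,"az":-0.097,"tx":0,"ty":0,"tz":-2,"hand":-1},{"ax":0,"ay":0,"az":0,"tx":-0.8,"ty":-3.6,"tz":0,"hand":-1},{"ax":0,"ay":0,"az":0,"tx":-0.8,"ty":-3.6,"tz":0,"hand":-1},{"ax":0,"ay":0,"az":0,"tx":-0.8,"ty":-3.6,"tz":0,"hand":-1},{"ax":0,"ay":0,"az":0,"tx":-0.8,"ty":-3.6,"tz":0,"hand":-1},{"ax":0,"ay":0,"az":0,"tx":-0.9,"ty":-3.6,"tz":0,"hand":-1},{"ax":0,"ay":0,"az":0,"tx":0,"ty":0,"tz":0,"hand":-1},{"ax":0,"ay":0,"az":0,"tx":0,"ty":0,"tz":0,"hand":-1},{"ax":0,"ay":0,"az":0,"tx":0,"ty":0,"tz":0,"hand":-1}]'; python3 -c "
from h import *
goto(.532,-.0503,10,.199)"
```

```text
time: 17.17
tool_pos: [0.5325, -0.0499, 0.2761]
orientation: [[-0.985, -0.172, -0.003], [-0.172, 0.985, 0.001], [0.003, 0.002, -1.0]]
ft_force: [-0.5, -0.5, -1.8]
opening: 0.725
finger_force: 30.0
pos [ 0.5325 -0.0499  0.2761] yaw 9.93 az -0.001 tx ty tz [ 0.06 -0.03  7.71]
```

```bash
python3 -m jog '[{"ax":0,"ay":0,"az":0,"tx":0,"ty":0,"tz":3,"hand":-1},{"ax":0,"ay":0,"az":0,"tx":0,"ty":0,"tz":2.5,"hand":-1},{"ax":0,"ay":0,"az":0,"tx":0,"ty":0,"tz":1.2,"hand":-1},{"ax":0,"ay":0,"az":0,"tx":0,"ty":0,"tz":0.6,"hand":-1},{"ax":0,"ay":0,"az":0,"tx":0,"ty":0,"tz":0.3,"hand":-1},{"ax":0,"ay":0,"az":0,"tx":0,"ty":0,"tz":0,"hand":-1},{"ax":0,"ay":0,"az":0,"tx":0,"ty":0,"tz":0,"hand":-1}]'
```

```text
time: 17.75
tool_pos: [0.5338, -0.0498, 0.2028]
orientation: [[-0.985, -0.174, 0.002], [-0.174, 0.985, -0.0], [-0.002, -0.001, -1.0]]
ft_force: [-0.2, -0.3, -1.1]
opening: 0.73
finger_force: 30.0
```

```bash
python3 -m jog '[{"ax":0,"ay":0,"az":0,"tx":0.15,"ty":0,"tz":0.2,"hand":-1},{"ax":0,"ay":0,"az":0,"tx":0,"ty":0,"tz":0,"hand":-1},{"ax":0,"ay":0,"az":0,"tx":0,"ty":0,"tz":0,"hand":-1},{"ax":0,"ay":0,"az":0,"tx":0,"ty":0,"tz":0.1,"hand":-1},{"ax":0,"ay":0,"az":0,"tx":0,"ty":0,"tz":0,"hand":-1}]'
```

```text
time: 18.17
tool_pos: [0.5319, -0.0503, 0.199]
orientation: [[-0.985, -0.173, 0.001], [-0.173, 0.985, -0.0], [-0.001, -0.0, -1.0]]
ft_force: [1.2, 0.3, -1.0]
opening: 0.727
finger_force: 30.0
```

```bash
python3 -m jog '[{"ax":0,"ay":0,"az":0,"tx":0,"ty":0,"tz":0.1,"hand":-1},{"ax":0,"ay":0,"az":0,"tx":0,"ty":0,"tz":0,"hand":-1},{"ax":0,"ay":0,"az":0,"tx":0,"ty":0,"tz":0,"hand":1},{"ax":0,"ay":0,"az":0,"tx":0,"ty":0,"tz":0,"hand":1},{"ax":0,"ay":0,"az":0,"tx":0,"ty":0,"tz":0,"hand":1},{"ax":0,"ay":0,"az":0,"tx":0,"ty":0,"tz":0,"hand":1},{"ax":0,"ay":0,"az":0,"tx":0,"ty":0,"tz":-2,"hand":1},{"ax":0,"ay":0,"az":0,"tx":0,"ty":0,"tz":-3,"hand":1},{"ax":0,"ay":0,"az":0,"tx":0,"ty":0,"tz":-4,"hand":1},{"ax":0,"ay":0,"az":0,"tx":0,"ty":0,"tz":-4,"hand":1},{"ax":0,"ay":0,"az":0,"tx":0,"ty":0,"tz":-2,"hand":1},{"ax":0,"ay":0,"az":0,"tx":0,"ty":0,"tz":0,"hand":1},{"ax":0,"ay":0,"az":0,"tx":0,"ty":0,"tz":0,"hand":1}]'; python3 - <<'E'
from h import *
p=shot('wrist');rects(p,'white',.022,500)
p=shot('top');rects(p,'white',.022,500)
goto(.4595,.255,-1)
E
```

```text
time: 19.25
tool_pos: [0.5322, -0.0503, 0.3493]
orientation: [[-0.985, -0.173, 0.004], [-0.173, 0.985, -0.001], [-0.003, -0.001, -1.0]]
ft_force: [-0.1, -0.1, -0.6]
opening: 1.002
finger_force: 0.0
white [284, 116] c [489.4 -46. ] size 618 280 yaw -80.3 npx 83361
white [222, 105] c [465.3 -97.3] size 84 71 yaw -12.8 npx 3884
white [256, 174] c [530.1 -49.5] size 103 68 yaw 10.0 npx 4609
white [252, 292] c [685.8 -32.2] size 279 74 yaw -73.1 npx 5008
white [254, 17] c [1.1621e+03 2.0000e-01] size 1672 181 yaw 89.9 npx 17123
white [121, 201] c [593.2 373.7] size 102 66 yaw -5.4 npx 733
white [209, 199] c [599.6 121.4] size 101 49 yaw -7.9 npx 552
white [166, 199] c [598.5 241.7] size 78 66 yaw 13.1 npx 573
white [161, 249] c [457.6 252.2] size 100 66 yaw 0.8 npx 777
white [117, 251] c [449.4 379.1] size 103 66 yaw -5.1 npx 754
pos [ 0.5312 -0.0501  0.3462] yaw 9.98 az 0.192 tx ty tz [ 7.7  30.38 -0.  ]
```

Plate 1 is placed within 1 mm. On to plate 2.

```bash
python3 -m jog '[{"ax":0,"ay":0,"az":0.1,"tx":0,"ty":0,"tz":0,"hand":1},{"ax":0,"ay":0,"az":0.092,"tx":0,"ty":0,"tz":0,"hand":1},{"ax":0,"ay":0,"az":0,"tx":0.96,"ty":3.8,"tz":0,"hand":1},{"ax":0,"ay":0,"az":0,"tx":0.96,"ty":3.8,"tz":0,"hand":1},{"ax":0,"ay":0,"az":0,"tx":0.96,"ty":3.8,"tz":0,"hand":1},{"ax":0,"ay":0,"az":0,"tx":0.96,"ty":3.8,"tz":0,"hand":1},{"ax":0,"ay":0,"az":0,"tx":0.96,"ty":3.8,"tz":0,"hand":1},{"ax":0,"ay":0,"az":0,"tx":0.96,"ty":3.8,"tz":0,"hand":1},{"ax":0,"ay":0,"az":0,"tx":0.96,"ty":3.8,"tz":0,"hand":1},{"ax":0,"ay":0,"az":0,"tx":0.96,"ty":3.8,"tz":0,"hand":1},{"ax":0,"ay":0,"az":0,"tx":0,"ty":0,"tz":0,"hand":1},{"ax":0,"ay":0,"az":0,"tx":0,"ty":0,"tz":0,"hand":1},{"ax":0,"ay":0,"az":0,"tx":0,"ty":0,"tz":0,"hand":1}]'; python3 - <<'E'
from h import *
p=shot('wrist');r=[q for q in rects(p,'white',.012,500) if 95<q[2]<108 and 58<q[3]<72 and abs(q[1]-.255)<.02]
for q in r: goto(q[0],q[1],q[4],.187)
E
```

```text
time: 20.43
tool_pos: [0.4599, 0.2548, 0.3459]
orientation: [[-1.0, 0.017, -0.003], [0.017, 1.0, -0.002], [0.003, -0.002, -1.0]]
ft_force: [-0.7, -0.1, -0.2]
opening: 1.0
finger_force: 0.0
white [363, 167] c [451.  383.4] size 102 66 yaw -5.3 npx 4479
white [255, 176] c [459.5 256.4] size 100 65 yaw -1.0 npx 3968
white [12, 216] c [504.7 -53.8] size 48 46 yaw -79.5 npx 856
white [252, 289] c [615.4 248.5] size 73 44 yaw -88.7 npx 1224
white [333, 291] c [617.6 365.9] size 48 42 yaw 89.2 npx 528
pos [0.4603 0.2542 0.3462] yaw -1.04 az -0.002 tx ty tz [ 0.08  0.21 15.92]
```

```bash
python3 -m jog '[{"ax":0,"ay":0,"az":0,"tx":0.1,"ty":0.1,"tz":0,"hand":1},{"ax":0,"ay":0,"az":0,"tx":0,"ty":0,"tz":3.5,"hand":1},{"ax":0,"ay":0,"az":0,"tx":0,"ty":0,"tz":3.5,"hand":1},{"ax":0,"ay":0,"az":0,"tx":0,"ty":0,"tz":3.5,"hand":1},{"ax":0,"ay":0,"az":0,"tx":0,"ty":0,"tz":3,"hand":1},{"ax":0,"ay":0,"az":0,"tx":0,"ty":0,"tz":1.5,"hand":1},{"ax":0,"ay":0,"az":0,"tx":0,"ty":0,"tz":0.8,"hand":1},{"ax":0,"ay":0,"az":0,"tx":0,"ty":0,"tz":0.1,"hand":1},{"ax":0,"ay":0,"az":0,"tx":0,"ty":0,"tz":0,"hand":-1},{"ax":0,"ay":0,"az":0,"tx":0,"ty":0,"tz":0,"hand":-1},{"ax":0,"ay":0,"az":0,"tx":0,"ty":0,"tz":0,"hand":-1},{"ax":0,"ay":0,"az":0,"tx":0,"ty":0,"tz":0,"hand":-1},{"ax":0,"ay":0,"az":0,"tx":0,"ty":0,"tz":0,"hand":-1},{"ax":0,"ay":0,"az":0,"tx":0,"ty":0,"tz":0,"hand":-1},{"ax":0,"ay":0,"az":0,"tx":0,"ty":0,"tz":0,"hand":-1}]'; python3 -m jog '[{"ax":0,"ay":0,"az":0,"tx":0,"ty":0,"tz":-2,"hand":-1},{"ax":0,"ay":0,"az":0,"tx":0,"ty":0,"tz":-3,"hand":-1},{"ax":0,"ay":0,"az":0,"tx":0,"ty":0,"tz":-4,"hand":-1},{"ax":0,"ay":0,"az":0,"tx":0,"ty":0,"tz":0,"hand":-1},{"ax":0,"ay":0,"az":0,"tx":0,"ty":0,"tz":0,"hand":-1},{"ax":0,"ay":0,"az":0,"tx":0,"ty":0,"tz":0,"hand":-1}]'; cat >> h.py <<'E'
def held(p,zt):
    "near edge of the plate between the fingers -> centre offset along tool x (50 mm half length)"
    s=arm.get_state(); R=np.array(s["orientation"]); 
    g=cv2.GaussianBlur(cv2.cvtColor(p["color"],cv2.COLOR_RGB2HSV)[:,:,2],(1,1),0)
    bw=cv2.inRange(cv2.cvtColor(p["color"],cv2.COLOR_RGB2HSV),(0,0,165),(180,60,255))
    cols=[c for c in range(230,285,3)]
    rows=[np.nonzero(bw[:235,c]==0)[0] for c in cols]
    rows=[r[r<235].max() if len(r) else -1 for r in rows]; print("dark rows",rows)
E
python3 - <<'E'
from h import *
shot('wrist','w6'); goto(.5305,-.05,10)
E
```

```text
time: 21.73
tool_pos: [0.4601, 0.2562, 0.19]
orientation: [[-1.0, 0.018, 0.002], [0.018, 1.0, 0.0], [-0.002, 0.0, -1.0]]
ft_force: [-0.7, -2.3, 5.6]
opening: 0.728
finger_force: 30.0
time: 22.23
tool_pos: [0.4588, 0.256, 0.2782]
orientation: [[-1.0, 0.018, -0.001], [0.018, 1.0, -0.0], [0.001, -0.0, -1.0]]
ft_force: [-0.6, -0.1, -4.4]
opening: 0.728
finger_force: 30.0
pos [0.4584 0.2558 0.2771] yaw -1.02 az -0.192 tx ty tz [ -1.79 -31.37  -0.  ]
```

View pics/w6.png

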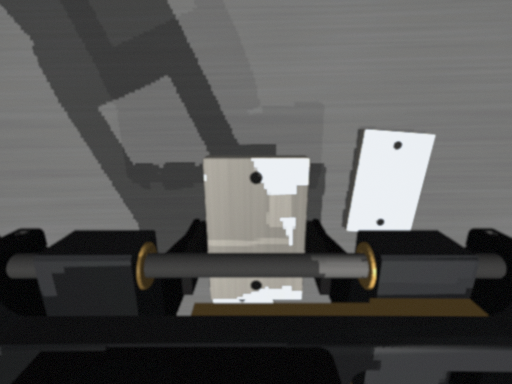

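The plate sits in the grip as before, near edge at row 157 and far edge at 302, so the same offset applies.

```bash
python3 -m jog '[{"ax":0,"ay":0,"az":-0.096,"tx":0,"ty":0,"tz":0,"hand":-1},{"ax":0,"ay":0,"az":-0.096,"tx":0,"ty":0,"tz":0,"hand":-1},{"ax":0,"ay":0,"az":0,"tx":-0.24,"ty":-3.92,"tz":0,"hand":-1},{"ax":0,"ay":0,"az":0,"tx":-0.24,"ty":-3.92,"tz":0,"hand":-1},{"ax":0,"ay":0,"az":0,"tx":-0.24,"ty":-3.92,"tz":0,"hand":-1},{"ax":0,"ay":0,"az":0,"tx":-0.24,"ty":-3.92,"tz":0,"hand":-1},{"ax":0,"ay":0,"az":0,"tx":-0.24,"ty":-3.92,"tz":0,"hand":-1},{"ax":0,"ay":0,"az":0,"tx":-0.24,"ty":-3.92,"tz":0,"hand":-1},{"ax":0,"ay":0,"az":0,"tx":-0.24,"ty":-3.92,"tz":0,"hand":-1},{"ax":0,"ay":0,"az":0,"tx":-0.24,"ty":-3.92,"tz":0,"hand":-1},{"ax":0,"ay":0,"az":0,"tx":0,"ty":0,"tz":0,"hand":-1},{"ax":0,"ay":0,"az":0,"tx":0,"ty":0,"tz":0,"hand":-1},{"ax":0,"ay":0,"az":0,"tx":0,"ty":0,"tz":0,"hand":-1}]'; python3 -c "
from h import *
goto(.532,-.0503,10,.212)"
```

```text
time: 23.37
tool_pos: [0.5317, -0.0493, 0.2767]
orientation: [[-0.985, -0.172, -0.004], [-0.172, 0.985, 0.002], [0.004, 0.002, -1.0]]
ft_force: [-0.2, -0.0, -2.1]
opening: 0.731
finger_force: 30.0
pos [ 0.5317 -0.0493  0.2767] yaw 9.91 az -0.002 tx ty tz [-0.01 -0.11  6.47]
```

```bash
python3 -m jog '[{"ax":0,"ay":0,"az":0,"tx":0,"ty":-0.1,"tz":2.5,"hand":-1},{"ax":0,"ay":0,"az":0,"tx":0,"ty":0,"tz":2,"hand":-1},{"ax":0,"ay":0,"az":0,"tx":0,"ty":0,"tz":1.2,"hand":-1},{"ax":0,"ay":0,"az":0,"tx":0,"ty":0,"tz":0.5,"hand":-1},{"ax":0,"ay":0,"az":0,"tx":0,"ty":0,"tz":0.3,"hand":-1},{"ax":0,"ay":0,"az":0,"tx":0,"ty":0,"tz":0,"hand":-1},{"ax":0,"ay":0,"az":0,"tx":0,"ty":0,"tz":0,"hand":-1},{"ax":0,"ay":0,"az":0,"tx":0,"ty":0,"tz":0,"hand":-1},{"ax":0,"ay":0,"az":0,"tx":0,"ty":0,"tz":0,"hand":-1}]'
```

```text
time: 24.12
tool_pos: [0.5334, -0.0505, 0.2148]
orientation: [[-0.985, -0.173, 0.002], [-0.173, 0.985, -0.0], [-0.002, -0.001, -1.0]]
ft_force: [-0.4, -0.2, -2.0]
opening: 0.726
finger_force: 30.0
```

```bash
python3 -m jog '[{"ax":0,"ay":0,"az":0,"tx":0.13,"ty":0,"tz":0.2,"hand":-1},{"ax":0,"ay":0,"az":0,"tx":0,"ty":0,"tz":0.1,"hand":-1},{"ax":0,"ay":0,"az":0,"tx":0,"ty":0,"tz":0.1,"hand":-1},{"ax":0,"ay":0,"az":0,"tx":0,"ty":0,"tz":0,"hand":-1},{"ax":0,"ay":0,"az":0,"tx":0,"ty":0,"tz":0,"hand":-1}]'; python3 -m jog '[{"ax":0,"ay":0,"az":0,"tx":0,"ty":0,"tz":0,"hand":1},{"ax":0,"ay":0,"az":0,"tx":0,"ty":0,"tz":0,"hand":1},{"ax":0,"ay":0,"az":0,"tx":0,"ty":0,"tz":0,"hand":1},{"ax":0,"ay":0,"az":0,"tx":0,"ty":0,"tz":0,"hand":1},{"ax":0,"ay":0,"az":0,"tx":0,"ty":0,"tz":-2,"hand":1},{"ax":0,"ay":0,"az":0,"tx":0,"ty":0,"tz":-3,"hand":1},{"ax":0,"ay":0,"az":0,"tx":0,"ty":0,"tz":-4,"hand":1},{"ax":0,"ay":0,"az":0,"tx":0,"ty":0,"tz":-4,"hand":1},{"ax":0,"ay":0,"az":0,"tx":0,"ty":0,"tz":0,"hand":1},{"ax":0,"ay":0,"az":0,"tx":0,"ty":0,"tz":0,"hand":1},{"ax":0,"ay":0,"az":0,"tx":0,"ty":0,"tz":0,"hand":1}]'; python3 - <<'E'
from h import *
p=shot('wrist');rects(p,'white',.034,500)
p=shot('top');rects(p,'white',.034,500)
goto(.4505,.3825,-5.4)
E
```

```text
time: 24.53
tool_pos: [0.532, -0.0508, 0.212]
orientation: [[-0.985, -0.173, 0.001], [-0.173, 0.985, -0.0], [-0.001, -0.001, -1.0]]
ft_force: [-6.1, 1.5, 15.0]
opening: 0.73
finger_force: 30.0
time: 25.45
tool_pos: [0.5314, -0.0506, 0.3394]
orientation: [[-0.985, -0.173, -0.0], [-0.173, 0.985, 0.0], [0.0, 0.0, -1.0]]
ft_force: [0.2, -0.2, -0.4]
opening: 1.001
finger_force: 0.0
white [283, 119] c [483.9 -42. ] size 564 260 yaw -80.3 npx 88732
white [221, 107] c [465.2 -95.2] size 79 68 yaw -12.5 npx 4009
white [255, 292] c [666.8 -34.4] size 258 69 yaw -73.2 npx 4720
white [254, 17] c [1155.3    0. ] size 1655 179 yaw 89.9 npx 17275
white [121, 201] c [591.9 369.7] size 101 66 yaw -5.0 npx 739
white [209, 199] c [598.3 120. ] size 100 49 yaw -7.9 npx 557
white [166, 199] c [597.1 239.3] size 77 65 yaw 12.8 npx 572
white [117, 251] c [449.6 375.2] size 102 66 yaw -5.1 npx 756
pos [ 0.5308 -0.0505  0.3378] yaw 9.98 az 0.268 tx ty tz [12.07 42.35 -0.  ]
```

```bash
python3 -m jog '[{"ax":0,"ay":0,"az":0.09,"tx":0,"ty":0,"tz":0,"hand":1},{"ax":0,"ay":0,"az":0.09,"tx":0,"ty":0,"tz":0,"hand":1},{"ax":0,"ay":0,"az":0.088,"tx":0,"ty":0,"tz":0,"hand":1},{"ax":0,"ay":0,"az":0,"tx":1.1,"ty":3.85,"tz":0,"hand":1},{"ax":0,"ay":0,"az":0,"tx":1.1,"ty":3.85,"tz":0,"hand":1},{"ax":0,"ay":0,"az":0,"tx":1.1,"ty":3.85,"tz":0,"hand":1},{"ax":0,"ay":0,"az":0,"tx":1.1,"ty":3.85,"tz":0,"hand":1},{"ax":0,"ay":0,"az":0,"tx":1.1,"ty":3.85,"tz":0,"hand":1},{"ax":0,"ay":0,"az":0,"tx":1.1,"ty":3.85,"tz":0,"hand":1},{"ax":0,"ay":0,"az":0,"tx":1.1,"ty":3.85,"tz":0,"hand":1},{"ax":0,"ay":0,"az":0,"tx":1.1,"ty":3.85,"tz":0,"hand":1},{"ax":0,"ay":0,"az":0,"tx":1.1,"ty":3.85,"tz":0,"hand":1},{"ax":0,"ay":0,"az":0,"tx":1.1,"ty":3.85,"tz":0,"hand":1},{"ax":0,"ay":0,"az":0,"tx":1.1,"ty":3.85,"tz":0,"hand":1},{"ax":0,"ay":0,"az":0,"tx":0,"ty":0,"tz":0,"hand":1},{"ax":0,"ay":0,"az":0,"tx":0,"ty":0,"tz":0,"hand":1},{"ax":0,"ay":0,"az":0,"tx":0,"ty":0,"tz":0,"hand":1}]'; python3 - <<'E'
from h import *
p=shot('wrist');r=[q for q in rects(p,'white',.012,500) if 95<q[2]<108 and 58<q[3]<72 and abs(q[1]-.382)<.02]
for q in r: goto(q[0],q[1],q[4],.187)
p=shot('top');rects(p,'white',.034,500)
E
```

```text
time: 26.97
tool_pos: [0.4502, 0.3821, 0.3377]
orientation: [[-0.996, 0.093, -0.003], [0.093, 0.996, -0.002], [0.003, -0.003, -1.0]]
ft_force: [0.1, 0.2, 0.1]
opening: 0.997
finger_force: 0.0
white [343, 109] c [412.9 461.8] size 484 277 yaw 84.6 npx 76470
white [58, 174] c [430.7 186.5] size 205 199 yaw -20.3 npx 14923
white [147, 133] c [394.9 268.9] size 97 73 yaw 34.8 npx 4270
white [264, 289] c [599.9 390.9] size 346 69 yaw -88.3 npx 6806
white [254, 17] c [1155.3    0. ] size 1655 180 yaw 89.9 npx 17373
white [121, 201] c [592.1 370. ] size 101 66 yaw -5.4 npx 739
white [209, 199] c [598.3 120. ] size 100 49 yaw -7.9 npx 558
white [166, 199] c [597.3 239.1] size 78 66 yaw 12.6 npx 576
white [270, 224] c [529.1 -50.6] size 102 67 yaw 9.7 npx 822
```

Plate 2 is stacked well, at (529.1, -50.6). I'll grasp plate 3.

```bash
python3 -m jog '[{"ax":0,"ay":0,"az":0,"tx":0,"ty":0.1,"tz":0,"hand":1},{"ax":0,"ay":0,"az":0,"tx":0,"ty":0,"tz":3.5,"hand":1},{"ax":0,"ay":0,"az":0,"tx":0,"ty":0,"tz":3.5,"hand":1},{"ax":0,"ay":0,"az":0,"tx":0,"ty":0,"tz":3.5,"hand":1},{"ax":0,"ay":0,"az":0,"tx":0,"ty":0,"tz":2.5,"hand":1},{"ax":0,"ay":0,"az":0,"tx":0,"ty":0,"tz":1.4,"hand":1},{"ax":0,"ay":0,"az":0,"tx":0,"ty":0,"tz":0.7,"hand":1},{"ax":0,"ay":0,"az":0,"tx":0,"ty":0,"tz":0,"hand":1},{"ax":0,"ay":0,"az":0,"tx":0,"ty":0,"tz":0,"hand":-1},{"ax":0,"ay":0,"az":0,"tx":0,"ty":0,"tz":0,"hand":-1},{"ax":0,"ay":0,"az":0,"tx":0,"ty":0,"tz":0,"hand":-1},{"ax":0,"ay":0,"az":0,"tx":0,"ty":0,"tz":0,"hand":-1},{"ax":0,"ay":0,"az":0,"tx":0,"ty":0,"tz":0,"hand":-1},{"ax":0,"ay":0,"az":0,"tx":0,"ty":0,"tz":0,"hand":-1},{"ax":0,"ay":0,"az":0,"tx":0,"ty":0,"tz":0,"hand":-1}]'; python3 -m jog '[{"ax":0,"ay":0,"az":0,"tx":0,"ty":0,"tz":-2,"hand":-1},{"ax":0,"ay":0,"az":0,"tx":0,"ty":0,"tz":-3,"hand":-1},{"ax":0,"ay":0,"az":0,"tx":0,"ty":0,"tz":-4,"hand":-1},{"ax":0,"ay":0,"az":0,"tx":0,"ty":0,"tz":-1,"hand":-1},{"ax":0,"ay":0,"az":0,"tx":0,"ty":0,"tz":0,"hand":-1},{"ax":0,"ay":0,"az":0,"tx":0,"ty":0,"tz":0,"hand":-1},{"ax":0,"ay":0,"az":0,"tx":0,"ty":0,"tz":0,"hand":-1}]'; python3 - <<'E'
from h import *
shot('wrist','w7'); goto(.532,-.0503,10)
E
```

```text
time: 28.32
tool_pos: [0.4513, 0.3836, 0.19]
orientation: [[-0.996, 0.093, 0.002], [0.093, 0.996, 0.001], [-0.001, 0.001, -1.0]]
ft_force: [0.3, -1.4, 5.9]
opening: 0.73
finger_force: 30.0
time: 28.9
tool_pos: [0.4499, 0.3828, 0.2863]
orientation: [[-0.996, 0.094, -0.003], [0.094, 0.996, -0.002], [0.003, -0.002, -1.0]]
ft_force: [-1.0, -0.6, -2.2]
opening: 0.73
finger_force: 30.0
pos [0.4498 0.3827 0.2859] yaw -5.37 az -0.268 tx ty tz [ -0.57 -44.07  -0.  ]
```

View pics/w7.png

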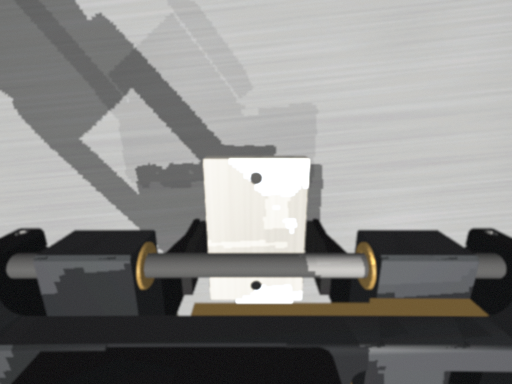

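The grip is the same, with the near edge at row 157.

```bash
python3 -m jog '[{"ax":0,"ay":0,"az":-0.09,"tx":0,"ty":0,"tz":0,"hand":-1},{"ax":0,"ay":0,"az":-0.09,"tx":0,"ty":0,"tz":0,"hand":-1},{"ax":0,"ay":0,"az":-0.088,"tx":0,"ty":0,"tz":0,"hand":-1},{"ax":0,"ay":0,"az":0,"tx":-0.05,"ty":-4,"tz":0,"hand":-1},{"ax":0,"ay":0,"az":0,"tx":-0.05,"ty":-4,"tz":0,"hand":-1},{"ax":0,"ay":0,"az":0,"tx":-0.05,"ty":-4,"tz":0,"hand":-1},{"ax":0,"ay":0,"az":0,"tx":-0.05,"ty":-4,"tz":0,"hand":-1},{"ax":0,"ay":0,"az":0,"tx":-0.05,"ty":-4,"tz":0,"hand":-1},{"ax":0,"ay":0,"az":0,"tx":-0.05,"ty":-4,"tz":0,"hand":-1},{"ax":0,"ay":0,"az":0,"tx":-0.05,"ty":-4,"tz":0,"hand":-1},{"ax":0,"ay":0,"az":0,"tx":-0.05,"ty":-4,"tz":0,"hand":-1},{"ax":0,"ay":0,"az":0,"tx":-0.05,"ty":-4,"tz":0,"hand":-1},{"ax":0,"ay":0,"az":0,"tx":-0.05,"ty":-4,"tz":0,"hand":-1},{"ax":0,"ay":0,"az":0,"tx":-0.05,"ty":-4,"tz":0,"hand":-1},{"ax":0,"ay":0,"az":0,"tx":0,"ty":0,"tz":0,"hand":-1},{"ax":0,"ay":0,"az":0,"tx":0,"ty":0,"tz":0,"hand":-1},{"ax":0,"ay":0,"az":0,"tx":0,"ty":0,"tz":0,"hand":-1}]'; python3 -c "
from h import *
goto(.532,-.0503,10,.224)"
```

```text
time: 30.37
tool_pos: [0.5317, -0.0489, 0.2868]
orientation: [[-0.985, -0.172, -0.004], [-0.172, 0.985, 0.001], [0.003, 0.002, -1.0]]
ft_force: [0.2, -0.1, -2.4]
opening: 0.727
finger_force: 30.0
pos [ 0.5317 -0.0489  0.2868] yaw 9.91 az -0.002 tx ty tz [-0.   -0.14  6.28]
```

```bash
python3 -m jog '[{"ax":0,"ay":0,"az":0,"tx":0.1,"ty":-0.1,"tz":2.5,"hand":-1},{"ax":0,"ay":0,"az":0,"tx":0,"ty":0,"tz":2,"hand":-1},{"ax":0,"ay":0,"az":0,"tx":0,"ty":0,"tz":1,"hand":-1},{"ax":0,"ay":0,"az":0,"tx":0,"ty":0,"tz":0.4,"hand":-1},{"ax":0,"ay":0,"az":0,"tx":0,"ty":0,"tz":0.3,"hand":-1},{"ax":0,"ay":0,"az":0,"tx":0,"ty":0,"tz":0.2,"hand":-1},{"ax":0,"ay":0,"az":0,"tx":0,"ty":0,"tz":0,"hand":-1},{"ax":0,"ay":0,"az":0,"tx":0,"ty":0,"tz":0,"hand":-1}]'
```

```text
time: 31.03
tool_pos: [0.5322, -0.0501, 0.2257]
orientation: [[-0.985, -0.174, 0.002], [-0.174, 0.985, -0.0], [-0.001, -0.001, -1.0]]
ft_force: [-0.2, -0.4, -1.9]
opening: 0.726
finger_force: 30.0
```

```bash
python3 -m jog '[{"ax":0,"ay":0,"az":0,"tx":0,"ty":0,"tz":0.1,"hand":-1},{"ax":0,"ay":0,"az":0,"tx":0,"ty":0,"tz":0.1,"hand":-1},{"ax":0,"ay":0,"az":0,"tx":0,"ty":0,"tz":0,"hand":-1},{"ax":0,"ay":0,"az":0,"tx":0,"ty":0,"tz":0,"hand":-1}]'; python3 -m jog '[{"ax":0,"ay":0,"az":0,"tx":0,"ty":0,"tz":0,"hand":1},{"ax":0,"ay":0,"az":0,"tx":0,"ty":0,"tz":0,"hand":1},{"ax":0,"ay":0,"az":0,"tx":0,"ty":0,"tz":0,"hand":1},{"ax":0,"ay":0,"az":0,"tx":0,"ty":0,"tz":0,"hand":1},{"ax":0,"ay":0,"az":0,"tx":0,"ty":0,"tz":-2,"hand":1},{"ax":0,"ay":0,"az":0,"tx":0,"ty":0,"tz":-3,"hand":1},{"ax":0,"ay":0,"az":0,"tx":0,"ty":0,"tz":-4,"hand":1},{"ax":0,"ay":0,"az":0,"tx":0,"ty":0,"tz":-3,"hand":1},{"ax":0,"ay":0,"az":0,"tx":0,"ty":0,"tz":0,"hand":1},{"ax":0,"ay":0,"az":0,"tx":0,"ty":0,"tz":0,"hand":1},{"ax":0,"ay":0,"az":0,"tx":0,"ty":0,"tz":0,"hand":1}]'; python3 - <<'E'
from h import *
p=shot('wrist');rects(p,'white',.046,500)
p=shot('side');rects(p,'white',.012,500)
goto(.595,.3773,-5.4)
E
```

```text
time: 31.37
tool_pos: [0.5323, -0.0504, 0.224]
orientation: [[-0.985, -0.173, 0.002], [-0.173, 0.985, -0.0], [-0.002, -0.001, -1.0]]
ft_force: [-2.4, 1.0, 6.1]
opening: 0.726
finger_force: 30.0
time: 32.28
tool_pos: [0.5314, -0.0501, 0.342]
orientation: [[-0.985, -0.173, -0.001], [-0.173, 0.985, 0.0], [0.001, 0.0, -1.0]]
ft_force: [0.2, -0.2, -1.6]
opening: 1.0
finger_force: 0.0
white [283, 119] c [482.6 -42.1] size 546 252 yaw -80.4 npx 88966
white [221, 107] c [464.6 -93.4] size 77 65 yaw -11.5 npx 3939
white [255, 292] c [659.5 -34.8] size 250 67 yaw -73.2 npx 4766
white [45, 182] c [1149.2  -98.2] size 871 422 yaw -61.5 npx 8861
white [265, 223] c [601.7 122.8] size 105 55 yaw -8.0 npx 527
white [261, 257] c [600.6 244.7] size 80 71 yaw 12.6 npx 725
white [259, 303] c [595.9 377.5] size 103 69 yaw -5.5 npx 1400
pos [ 0.531  -0.0501  0.3407] yaw 9.98 az 0.268 tx ty tz [-2.35 43.15 -0.  ]
```

```bash
python3 -m jog '[{"ax":0,"ay":0,"az":0.09,"tx":0,"ty":0,"tz":0,"hand":1},{"ax":0,"ay":0,"az":0.09,"tx":0,"ty":0,"tz":0,"hand":1},{"ax":0,"ay":0,"az":0.088,"tx":0,"ty":0,"tz":0,"hand":1},{"ax":0,"ay":0,"az":0,"tx":-0.21,"ty":3.92,"tz":0,"hand":1},{"ax":0,"ay":0,"az":0,"tx":-0.21,"ty":3.92,"tz":0,"hand":1},{"ax":0,"ay":0,"az":0,"tx":-0.21,"ty":3.92,"tz":0,"hand":1},{"ax":0,"ay":0,"az":0,"tx":-0.21,"ty":3.92,"tz":0,"hand":1},{"ax":0,"ay":0,"az":0,"tx":-0.21,"ty":3.92,"tz":0,"hand":1},{"ax":0,"ay":0,"az":0,"tx":-0.21,"ty":3.92,"tz":0,"hand":1},{"ax":0,"ay":0,"az":0,"tx":-0.21,"ty":3.92,"tz":0,"hand":1},{"ax":0,"ay":0,"az":0,"tx":-0.21,"ty":3.92,"tz":0,"hand":1},{"ax":0,"ay":0,"az":0,"tx":-0.21,"ty":3.92,"tz":0,"hand":1},{"ax":0,"ay":0,"az":0,"tx":-0.21,"ty":3.92,"tz":0,"hand":1},{"ax":0,"ay":0,"az":0,"tx":-0.21,"ty":3.92,"tz":0,"hand":1},{"ax":0,"ay":0,"az":0,"tx":0,"ty":0,"tz":0,"hand":1},{"ax":0,"ay":0,"az":0,"tx":0,"ty":0,"tz":0,"hand":1},{"ax":0,"ay":0,"az":0,"tx":0,"ty":0,"tz":0,"hand":1}]'; python3 - <<'E'
from h import *
p=shot('wrist');rects(p,'white',.012,500)
p=shot('top');rects(p,'white',.046,500);find(p,"mount",0)
goto(.595,.3773,-5.4,.187)
E
```

```text
time: 33.8
tool_pos: [0.5946, 0.3767, 0.3403]
orientation: [[-0.996, 0.093, -0.003], [0.093, 0.996, -0.002], [0.003, -0.002, -1.0]]
ft_force: [-0.3, -1.1, 0.1]
opening: 1.004
finger_force: 0.0
white [155, 12] c [417.4 291.2] size 62 31 yaw 84.9 npx 1304
white [369, 117] c [560.8 498.9] size 402 279 yaw 84.7 npx 64367
white [67, 162] c [559.7 195. ] size 243 218 yaw -20.3 npx 19876
white [143, 118] c [517.  264.4] size 85 57 yaw -78.0 npx 1806
white [357, 269] c [726.5 500.1] size 119 16 yaw 84.8 npx 807
white [243, 293] c [756.6 357.9] size 271 58 yaw 84.7 npx 4916
white [255, 17] c [ 1.1485e+03 -2.0000e-01] size 1639 178 yaw 89.9 npx 17794
white [209, 199] c [596.9 118.6] size 100 49 yaw -7.9 npx 573
white [270, 223] c [529.7 -50.4] size 103 67 yaw 9.7 npx 854
mount mark_of 0.74 [281. 171.] [ 0.684 -0.081]
pos [0.5952 0.3755 0.3422] yaw -5.47 az -0.001 tx ty tz [ 0.04  0.18 15.52]
```

Plate 3 is stacked well. I'll grasp plate 4.

```bash
python3 -m jog '[{"ax":0,"ay":0,"az":0,"tx":0,"ty":0.1,"tz":0,"hand":1},{"ax":0,"ay":0,"az":0,"tx":0,"ty":0,"tz":3.5,"hand":1},{"ax":0,"ay":0,"az":0,"tx":0,"ty":0,"tz":3.5,"hand":1},{"ax":0,"ay":0,"az":0,"tx":0,"ty":0,"tz":3.5,"hand":1},{"ax":0,"ay":0,"az":0,"tx":0,"ty":0,"tz":2.5,"hand":1},{"ax":0,"ay":0,"az":0,"tx":0,"ty":0,"tz":1.5,"hand":1},{"ax":0,"ay":0,"az":0,"tx":0,"ty":0,"tz":0.8,"hand":1},{"ax":0,"ay":0,"az":0,"tx":0,"ty":0,"tz":0,"hand":1},{"ax":0,"ay":0,"az":0,"tx":0,"ty":0,"tz":0,"hand":-1},{"ax":0,"ay":0,"az":0,"tx":0,"ty":0,"tz":0,"hand":-1},{"ax":0,"ay":0,"az":0,"tx":0,"ty":0,"tz":0,"hand":-1},{"ax":0,"ay":0,"az":0,"tx":0,"ty":0,"tz":0,"hand":-1},{"ax":0,"ay":0,"az":0,"tx":0,"ty":0,"tz":0,"hand":-1},{"ax":0,"ay":0,"az":0,"tx":0,"ty":0,"tz":0,"hand":-1},{"ax":0,"ay":0,"az":0,"tx":0,"ty":0,"tz":0,"hand":-1}]'; python3 -m jog '[{"ax":0,"ay":0,"az":0,"tx":0,"ty":0,"tz":-2,"hand":-1},{"ax":0,"ay":0,"az":0,"tx":0,"ty":0,"tz":-3,"hand":-1},{"ax":0,"ay":0,"az":0,"tx":0,"ty":0,"tz":-4,"hand":-1},{"ax":0,"ay":0,"az":0,"tx":0,"ty":0,"tz":-2,"hand":-1},{"ax":0,"ay":0,"az":0,"tx":0,"ty":0,"tz":0,"hand":-1},{"ax":0,"ay":0,"az":0,"tx":0,"ty":0,"tz":0,"hand":-1},{"ax":0,"ay":0,"az":0,"tx":0,"ty":0,"tz":0,"hand":-1}]'; python3 - <<'E'
from h import *
shot('wrist','w8'); goto(.532,-.0503,10)
E
```

```text
time: 35.2
tool_pos: [0.5958, 0.3782, 0.1914]
orientation: [[-0.996, 0.094, 0.002], [0.094, 0.996, 0.001], [-0.002, 0.001, -1.0]]
ft_force: [-1.8, -1.4, 6.1]
opening: 0.722
finger_force: 30.0
time: 35.78
tool_pos: [0.5945, 0.3776, 0.2979]
orientation: [[-0.996, 0.094, -0.002], [0.094, 0.996, -0.001], [0.002, -0.001, -1.0]]
ft_force: [-1.0, -0.2, -1.2]
opening: 0.722
finger_force: 30.0
pos [0.5943 0.3775 0.2969] yaw -5.37 az -0.268 tx ty tz [ 13.56 -41.05  -0.  ]
```

View pics/w8.png

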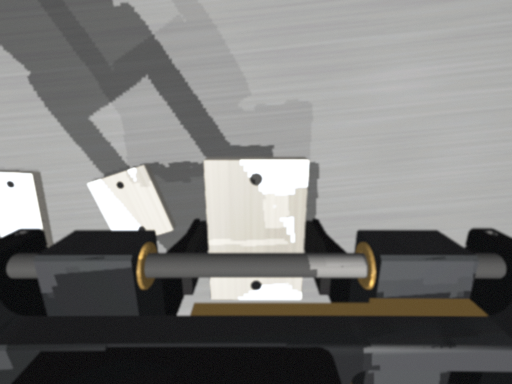

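Held the same way, with the near edge at row 159.

```bash
python3 -m jog '[{"ax":0,"ay":0,"az":-0.09,"tx":0,"ty":0,"tz":0,"hand":-1},{"ax":0,"ay":0,"az":-0.09,"tx":0,"ty":0,"tz":0,"hand":-1},{"ax":0,"ay":0,"az":-0.088,"tx":0,"ty":0,"tz":0,"hand":-1},{"ax":0,"ay":0,"az":0,"tx":1.23,"ty":-3.74,"tz":0,"hand":-1},{"ax":0,"ay":0,"az":0,"tx":1.23,"ty":-3.74,"tz":0,"hand":-1},{"ax":0,"ay":0,"az":0,"tx":1.23,"ty":-3.74,"tz":0,"hand":-1},{"ax":0,"ay":0,"az":0,"tx":1.23,"ty":-3.74,"tz":0,"hand":-1},{"ax":0,"ay":0,"az":0,"tx":1.23,"ty":-3.74,"tz":0,"hand":-1},{"ax":0,"ay":0,"az":0,"tx":1.23,"ty":-3.74,"tz":0,"hand":-1},{"ax":0,"ay":0,"az":0,"tx":1.23,"ty":-3.74,"tz":0,"hand":-1},{"ax":0,"ay":0,"az":0,"tx":1.23,"ty":-3.74,"tz":0,"hand":-1},{"ax":0,"ay":0,"az":0,"tx":1.23,"ty":-3.74,"tz":0,"hand":-1},{"ax":0,"ay":0,"az":0,"tx":1.23,"ty":-3.74,"tz":0,"hand":-1},{"ax":0,"ay":0,"az":0,"tx":1.26,"ty":-3.74,"tz":0,"hand":-1},{"ax":0,"ay":0,"az":0,"tx":0,"ty":0,"tz":0,"hand":-1},{"ax":0,"ay":0,"az":0,"tx":0,"ty":0,"tz":0,"hand":-1},{"ax":0,"ay":0,"az":0,"tx":0,"ty":0,"tz":0,"hand":-1}]'; python3 -c "
from h import *
goto(.5317,-.0503,10,.237)"
```

```text
time: 37.25
tool_pos: [0.5323, -0.0507, 0.2981]
orientation: [[-0.985, -0.172, -0.003], [-0.172, 0.985, 0.001], [0.003, 0.002, -1.0]]
ft_force: [0.2, 0.4, -1.7]
opening: 0.723
finger_force: 30.0
pos [ 0.5323 -0.0507  0.2981] yaw 9.91 az -0.002 tx ty tz [0.05 0.05 6.11]
```

```bash
python3 -m jog '[{"ax":0,"ay":0,"az":0,"tx":0.16,"ty":0.1,"tz":2.5,"hand":-1},{"ax":0,"ay":0,"az":0,"tx":0,"ty":0,"tz":2,"hand":-1},{"ax":0,"ay":0,"az":0,"tx":0,"ty":0,"tz":0.9,"hand":-1},{"ax":0,"ay":0,"az":0,"tx":0,"ty":0,"tz":0.4,"hand":-1},{"ax":0,"ay":0,"az":0,"tx":0,"ty":0,"tz":0.3,"hand":-1},{"ax":0,"ay":0,"az":0,"tx":0,"ty":0,"tz":0.1,"hand":-1},{"ax":0,"ay":0,"az":0,"tx":0,"ty":0,"tz":0,"hand":-1},{"ax":0,"ay":0,"az":0,"tx":0,"ty":0,"tz":0,"hand":-1}]'
```

```text
time: 37.92
tool_pos: [0.5317, -0.05, 0.2387]
orientation: [[-0.985, -0.174, 0.002], [-0.174, 0.985, -0.0], [-0.002, -0.001, -1.0]]
ft_force: [0.4, 0.2, -1.0]
opening: 0.728
finger_force: 30.0
```

```bash
python3 -m jog '[{"ax":0,"ay":0,"az":0,"tx":0,"ty":0,"tz":0.1,"hand":-1},{"ax":0,"ay":0,"az":0,"tx":0,"ty":0,"tz":0.1,"hand":-1},{"ax":0,"ay":0,"az":0,"tx":0,"ty":0,"tz":0,"hand":-1},{"ax":0,"ay":0,"az":0,"tx":0,"ty":0,"tz":0,"hand":-1}]'; python3 -m jog '[{"ax":0,"ay":0,"az":0,"tx":0,"ty":0,"tz":0,"hand":1},{"ax":0,"ay":0,"az":0,"tx":0,"ty":0,"tz":0,"hand":1},{"ax":0,"ay":0,"az":0,"tx":0,"ty":0,"tz":0,"hand":1},{"ax":0,"ay":0,"az":0,"tx":0,"ty":0,"tz":0,"hand":1},{"ax":0,"ay":0,"az":0,"tx":0,"ty":0,"tz":-2,"hand":1},{"ax":0,"ay":0,"az":0,"tx":0,"ty":0,"tz":-3,"hand":1},{"ax":0,"ay":0,"az":0,"tx":0,"ty":0,"tz":-4,"hand":1},{"ax":0,"ay":0,"az":0,"tx":0,"ty":0,"tz":-2,"hand":1},{"ax":0,"ay":0,"az":0,"tx":0,"ty":0,"tz":0,"hand":1},{"ax":0,"ay":0,"az":0,"tx":0,"ty":0,"tz":0,"hand":1},{"ax":0,"ay":0,"az":0,"tx":0,"ty":0,"tz":0,"hand":1}]'; python3 - <<'E'
from h import *
p=shot('side','s9');rects(p,'tan',.012,60);rects(p,'yellow',.01,60);find(p,"mount",0)
p=shot('wrist');rects(p,'tan',.01,100);rects(p,'yellow',.01,60)
p=shot('top','t9');rects(p,'yellow',.01,60);rects(p,'white',.058,500);find(p,"mount",0)
goto(.678,-.083,0)
E
```

```text
time: 38.25
tool_pos: [0.5318, -0.0502, 0.2373]
orientation: [[-0.985, -0.173, 0.002], [-0.173, 0.985, -0.0], [-0.002, -0.001, -1.0]]
ft_force: [-2.4, 0.8, 5.9]
opening: 0.724
finger_force: 30.0
time: 39.17
tool_pos: [0.5308, -0.0499, 0.3447]
orientation: [[-0.985, -0.173, -0.001], [-0.173, 0.985, 0.0], [0.001, 0.001, -1.0]]
ft_force: [-0.8, 0.1, -0.2]
opening: 0.999
finger_force: 0.0
tan [201, 50] c [ 1183.3 -1879.9] size 2650 666 yaw -85.9 npx 7505
tan [273, 28] c [  697.6 -2122.6] size 737 238 yaw -89.7 npx 679
tan [396, 36] c [ -160.8 -2123.8] size 1077 738 yaw 0.0 npx 1826
tan [254, 82] c [ 729.2 -992. ] size 380 64 yaw 90.0 npx 121
tan [268, 89] c [ 650.6 -850. ] size 94 65 yaw -85.7 npx 99
tan [355, 93] c [ 283.6 -848.7] size 341 98 yaw 0.1 npx 518
tan [239, 179] c [688.1 -78.7] size 64 40 yaw -51.7 npx 69
mount mark_of 0.71 [240. 182.] [ 0.685 -0.084]
tan [100, 269] c [ 684.8 -229.1] size 65 14 yaw 0.1 npx 209
tan [410, 268] c [613.9 174.2] size 67 16 yaw 18.6 npx 246
tan [210, 289] c [698.4 -80.6] size 59 53 yaw -80.2 npx 840
tan [290, 303] c [696.4  33.6] size 170 18 yaw -74.4 npx 131
white [255, 17] c [ 1.1417e+03 -4.0000e-01] size 1623 176 yaw 89.9 npx 17565
white [209, 199] c [595.8 117. ] size 98 48 yaw -7.9 npx 562
white [166, 199] c [594.7 234.2] size 76 64 yaw 12.7 npx 580
mount mark_of 0.75 [282. 172.] [ 0.68  -0.083]
pos [ 0.5308 -0.05    0.3442] yaw 9.98 az 0.174 tx ty tz [-14.72  -3.3   -0.  ]
```

View pics/s9.png

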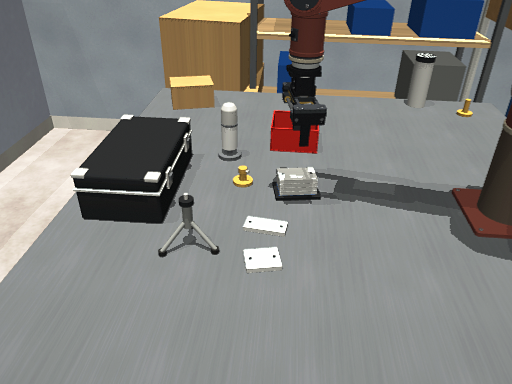

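The side view shows four plates stacked on the base at (297,182). The short and narrow plates lie apart at (262,259) and (265,226), the mount stands at (242,178), and the mic and tripod haven't moved. Next I'll hover over the mount with yaw -15°, which keeps the gripper body away from the mic.

```bash
python3 -c "
from h import *
goto(.68,-.083,-15)"; python3 -m jog '[{"ax":0,"ay":0,"az":0.11,"tx":0,"ty":0,"tz":0,"hand":0.4},{"ax":0,"ay":0,"az":0.11,"tx":0,"ty":0,"tz":0,"hand":0.4},{"ax":0,"ay":0,"az":0.11,"tx":0,"ty":0,"tz":0,"hand":0.4},{"ax":0,"ay":0,"az":0.106,"tx":0,"ty":0,"tz":0,"hand":0.4},{"ax":0,"ay":0,"az":0,"tx":-3.4,"ty":0,"tz":0,"hand":0.4},{"ax":0,"ay":0,"az":0,"tx":-3.4,"ty":0,"tz":0,"hand":0.4},{"ax":0,"ay":0,"az":0,"tx":-3.4,"ty":0.3,"tz":0,"hand":0.4},{"ax":0,"ay":0,"az":0,"tx":-3.2,"ty":0.3,"tz":0,"hand":0.4},{"ax":0,"ay":0,"az":0,"tx":0,"ty":0,"tz":0,"hand":0.4},{"ax":0,"ay":0,"az":0,"tx":0,"ty":0,"tz":0,"hand":0.4},{"ax":0,"ay":0,"az":0,"tx":0,"ty":0,"tz":0,"hand":0.4}]'; python3 - <<'E'
from h import *
p=shot('wrist','w10');rects(p,'tan',.01,100);rects(p,'yellow',.01,60);find(p,"mount",0)
p=shot('top');rects(p,'white',.058,500)
goto(.68,-.083,-15)
E
```

```text
pos [ 0.5308 -0.05    0.3442] yaw 9.98 az 0.436 tx ty tz [-15.27   0.67  -0.  ]
time: 40.33
tool_pos: [0.6616, -0.0788, 0.3444]
orientation: [[-0.966, 0.259, -0.003], [0.259, 0.966, 0.001], [0.003, -0.0, -1.0]]
ft_force: [0.0, 1.1, -0.5]
opening: 0.701
finger_force: 0.0
tan [254, 194] c [680.4 -83.7] size 58 58 yaw 75.0 npx 1182
tan [143, 265] c [ 739.7 -253.5] size 66 12 yaw -25.0 npx 192
tan [368, 269] c [819.1  35.8] size 63 11 yaw -7.3 npx 208
mount mark_of 0.56 [255. 192.] [ 0.681 -0.084]
white [255, 17] c [ 1.1417e+03 -4.0000e-01] size 1623 176 yaw 89.9 npx 17777
white [209, 199] c [595.6 117.1] size 99 48 yaw -7.9 npx 570
white [166, 199] c [594.6 234. ] size 76 65 yaw 12.7 npx 587
pos [ 0.6613 -0.0786  0.3461] yaw -14.99 az 0.0 tx ty tz [-1.92  0.06 -0.  ]
```

View pics/w10.png

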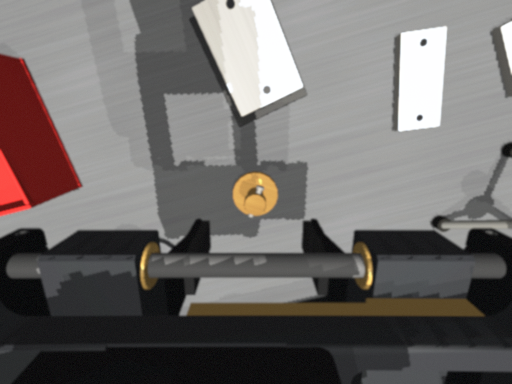

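The mount is upright at (255,194), which is (680.4, -83.7) mm, with the fingers either side of it.

```bash
python3 -m jog '[{"ax":0,"ay":0,"az":0,"tx":-1.9,"ty":0,"tz":0,"hand":0.4},{"ax":0,"ay":0,"az":0,"tx":0,"ty":0,"tz":3.5,"hand":0.4},{"ax":0,"ay":0,"az":0,"tx":0,"ty":0,"tz":3.5,"hand":0.4},{"ax":0,"ay":0,"az":0,"tx":0,"ty":0,"tz":3.2,"hand":0.4},{"ax":0,"ay":0,"az":0,"tx":0,"ty":0,"tz":2.5,"hand":0.4},{"ax":0,"ay":0,"az":0,"tx":0,"ty":0,"tz":1.5,"hand":0.4},{"ax":0,"ay":0,"az":0,"tx":0,"ty":0,"tz":0,"hand":0.4},{"ax":0,"ay":0,"az":0,"tx":0,"ty":0,"tz":0,"hand":0.4}]'; python3 - <<'E'
from h import *
goto(.6804,-.0837,-15,.203)
E
```

```text
time: 41.15
tool_pos: [0.6803, -0.0837, 0.2041]
orientation: [[-0.966, 0.259, -0.001], [0.259, 0.966, 0.0], [0.001, -0.0, -1.0]]
ft_force: [0.8, 0.5, 1.0]
opening: 0.697
finger_force: 0.0
pos [ 0.6803 -0.0837  0.2041] yaw -15.0 az 0.0 tx ty tz [-0.01  0.01  0.11]
```

```bash
python3 -m jog '[{"ax":0,"ay":0,"az":0,"tx":0,"ty":0,"tz":0,"hand":-1},{"ax":0,"ay":0,"az":0,"tx":0,"ty":0,"tz":0,"hand":-1},{"ax":0,"ay":0,"az":0,"tx":0,"ty":0,"tz":0,"hand":-1},{"ax":0,"ay":0,"az":0,"tx":0,"ty":0,"tz":0,"hand":-1},{"ax":0,"ay":0,"az":0,"tx":0,"ty":0,"tz":0,"hand":-1},{"ax":0,"ay":0,"az":0,"tx":0,"ty":0,"tz":0,"hand":-1},{"ax":0,"ay":0,"az":0,"tx":0,"ty":0,"tz":0,"hand":-1},{"ax":0,"ay":0,"az":0,"tx":0,"ty":0,"tz":0,"hand":-1},{"ax":0,"ay":0,"az":0,"tx":0,"ty":0,"tz":0,"hand":-1}]'; python3 -m jog '[{"ax":0,"ay":0,"az":0,"tx":0,"ty":0,"tz":-2,"hand":-1},{"ax":0,"ay":0,"az":0,"tx":0,"ty":0,"tz":-3,"hand":-1},{"ax":0,"ay":0,"az":0,"tx":0,"ty":0,"tz":-3,"hand":-1},{"ax":0,"ay":0,"az":0,"tx":0,"ty":0,"tz":-3,"hand":-1},{"ax":0,"ay":0,"az":0,"tx":0,"ty":0,"tz":0,"hand":-1},{"ax":0,"ay":0,"az":0,"tx":0,"ty":0,"tz":0,"hand":-1}]';  python3 -c "
from h import *
goto(.5305,-.05,-15)"
```

```text
time: 41.9
tool_pos: [0.6806, -0.084, 0.2041]
orientation: [[-0.966, 0.259, 0.0], [0.259, 0.966, -0.0], [-0.0, -0.0, -1.0]]
ft_force: [-0.7, -1.0, 3.7]
opening: 0.275
finger_force: 30.0
time: 42.4
tool_pos: [0.6813, -0.0839, 0.3159]
orientation: [[-0.966, 0.259, 0.004], [0.259, 0.966, -0.001], [-0.004, 0.0, -1.0]]
ft_force: [-0.4, -0.6, -3.0]
opening: 0.272
finger_force: 30.0
pos [ 0.6813 -0.0839  0.3159] yaw -15.0 az 0.0 tx ty tz [15.44 -0.63 -0.  ]
```

```bash
python3 -m jog '[{"ax":0,"ay":0,"az":0,"tx":2.5,"ty":-0.1,"tz":0,"hand":-1},{"ax":0,"ay":0,"az":0,"tx":2.6,"ty":-0.1,"tz":0,"hand":-1},{"ax":0,"ay":0,"az":0,"tx":2.6,"ty":-0.1,"tz":0,"hand":-1},{"ax":0,"ay":0,"az":0,"tx":2.6,"ty":-0.1,"tz":0,"hand":-1},{"ax":0,"ay":0,"az":0,"tx":2.6,"ty":-0.1,"tz":0,"hand":-1},{"ax":0,"ay":0,"az":0,"tx":2.5,"ty":-0.1,"tz":0,"hand":-1},{"ax":0,"ay":0,"az":0,"tx":0,"ty":0,"tz":0,"hand":-1},{"ax":0,"ay":0,"az":0,"tx":0,"ty":0,"tz":0,"hand":-1},{"ax":0,"ay":0,"az":0,"tx":0,"ty":0,"tz":0,"hand":-1}]'; python3 - <<'E'
from h import *
goto(.5305,-.05,-15,.262)
p=shot('wrist','w11')
E
```

```text
time: 43.15
tool_pos: [0.5302, -0.0498, 0.3125]
orientation: [[-0.966, 0.259, -0.001], [0.259, 0.966, 0.0], [0.001, -0.0, -1.0]]
ft_force: [-0.1, 0.1, -2.0]
opening: 0.274
finger_force: 30.0
pos [ 0.5302 -0.0498  0.3125] yaw -15.0 az -0.0 tx ty tz [-0.04 -0.01  5.05]
```

View pics/w11.png

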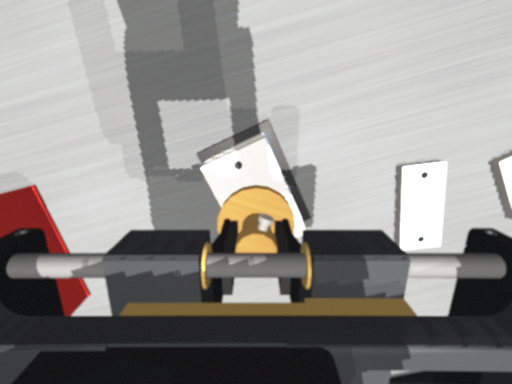

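The mount is held upright over the pile, with its flange at (257,210). I'll lower it.

```bash
python3 -m jog '[{"ax":0,"ay":0,"az":0,"tx":0,"ty":0,"tz":2,"hand":-1},{"ax":0,"ay":0,"az":0,"tx":0,"ty":0,"tz":1.5,"hand":-1},{"ax":0,"ay":0,"az":0,"tx":0,"ty":0,"tz":0.8,"hand":-1},{"ax":0,"ay":0,"az":0,"tx":0,"ty":0,"tz":0.4,"hand":-1},{"ax":0,"ay":0,"az":0,"tx":0,"ty":0,"tz":0.2,"hand":-1},{"ax":0,"ay":0,"az":0,"tx":0,"ty":0,"tz":0.1,"hand":-1},{"ax":0,"ay":0,"az":0,"tx":0,"ty":0,"tz":0,"hand":-1},{"ax":0,"ay":0,"az":0,"tx":0,"ty":0,"tz":0,"hand":-1}]'
```

```text
time: 43.87
tool_pos: [0.5307, -0.0499, 0.2645]
orientation: [[-0.966, 0.259, 0.001], [0.259, 0.966, -0.0], [-0.001, 0.0, -1.0]]
ft_force: [0.1, -0.1, -2.0]
opening: 0.274
finger_force: 30.0
```

```bash
python3 -m jog '[{"ax":0,"ay":0,"az":0,"tx":0,"ty":0,"tz":0.15,"hand":-1},{"ax":0,"ay":0,"az":0,"tx":0,"ty":0,"tz":0.1,"hand":-1},{"ax":0,"ay":0,"az":0,"tx":0,"ty":0,"tz":0,"hand":-1},{"ax":0,"ay":0,"az":0,"tx":0,"ty":0,"tz":0,"hand":-1}]'
```

```text
time: 44.2
tool_pos: [0.5306, -0.0498, 0.2621]
orientation: [[-0.966, 0.259, 0.001], [0.259, 0.966, -0.0], [-0.001, 0.0, -1.0]]
ft_force: [-0.5, -0.0, 3.1]
opening: 0.272
finger_force: 30.0
```

Contact. I'll release it, lift and back off.

```bash
python3 -m jog '[{"ax":0,"ay":0,"az":0,"tx":0,"ty":0,"tz":0,"hand":0.4},{"ax":0,"ay":0,"az":0,"tx":0,"ty":0,"tz":0,"hand":0.4},{"ax":0,"ay":0,"az":0,"tx":0,"ty":0,"tz":0,"hand":0.4},{"ax":0,"ay":0,"az":0,"tx":0,"ty":0,"tz":0,"hand":0.4},{"ax":0,"ay":0,"az":0,"tx":0,"ty":0,"tz":0,"hand":0.4},{"ax":0,"ay":0,"az":0,"tx":0,"ty":0,"tz":-1.5,"hand":0.4},{"ax":0,"ay":0,"az":0,"tx":0,"ty":0,"tz":-3,"hand":0.4},{"ax":0,"ay":0,"az":0,"tx":0,"ty":0,"tz":-4,"hand":0.4},{"ax":0,"ay":0,"az":0,"tx":0,"ty":0,"tz":-4,"hand":0.4},{"ax":0,"ay":0,"az":0,"tx":3,"ty":3,"tz":0,"hand":0.4},{"ax":0,"ay":0,"az":0,"tx":2,"ty":3.5,"tz":0,"hand":0.4},{"ax":0,"ay":0,"az":0,"tx":0,"ty":4,"tz":0,"hand":0.4},{"ax":0,"ay":0,"az":0,"tx":0,"ty":4,"tz":0,"hand":0.4},{"ax":0,"ay":0,"az":0,"tx":0,"ty":4,"tz":0,"hand":0.4},{"ax":0,"ay":0,"az":0,"tx":0,"ty":4,"tz":0,"hand":0.4},{"ax":0,"ay":0,"az":0,"tx":0,"ty":0,"tz":0,"hand":0.4},{"ax":0,"ay":0,"az":0,"tx":0,"ty":0,"tz":0,"hand":0.4},{"ax":0,"ay":0,"az":0,"tx":0,"ty":0,"tz":0,"hand":0.4}]'; python3 - <<'E'
from h import *
p=shot('side');find(p,"mount",.058)
b=p["color"]
p=shot('top');find(p,"mount",.058);rects(p,'tan',.068,30);rects(p,'white',.058,200)
a=p["color"]
f=lambda i:cv2.resize(i,None,fx=4,fy=4,interpolation=cv2.INTER_CUBIC)
cv2.imwrite('pics/f.png',cv2.cvtColor(np.hstack([f(a[180:270,225:320]),f(b[110:200,225:320])]),cv2.COLOR_RGB2BGR))
E
```

```text
time: 45.7
tool_pos: [0.5403, 0.1798, 0.3857]
orientation: [[-0.966, 0.258, -0.001], [0.258, 0.966, -0.001], [0.001, -0.001, -1.0]]
ft_force: [0.0, -0.0, -0.0]
opening: 0.699
finger_force: 0.0
mount mark_of 0.71 [189. 244.] [0.75  0.272]
mount mark_of 0.67 [295. 172.] [ 0.536 -0.052]
mount mark_of 0.6 [227. 157.] [ 0.726 -0.118]
mount mark_of 0.56 [268. 222.] [ 0.534 -0.044]
tan [487, 76] c [ 958.7 -692.3] size 172 133 yaw 17.0 npx 2091
tan [270, 223] c [529.4 -50.1] size 54 54 yaw -68.0 npx 278
tan [400, 219] c [ 541.8 -403.2] size 30 28 yaw -0.2 npx 51
tan [380, 221] c [ 535.2 -346.5] size 33 31 yaw 22.4 npx 89
white [255, 17] c [ 1.1394e+03 -4.0000e-01] size 1623 181 yaw 89.9 npx 18001
white [210, 192] c [611.1 115.1] size 68 48 yaw -8.3 npx 362
white [270, 223] c [530.1 -50.2] size 104 68 yaw 10.0 npx 547
```

View pics/f.png

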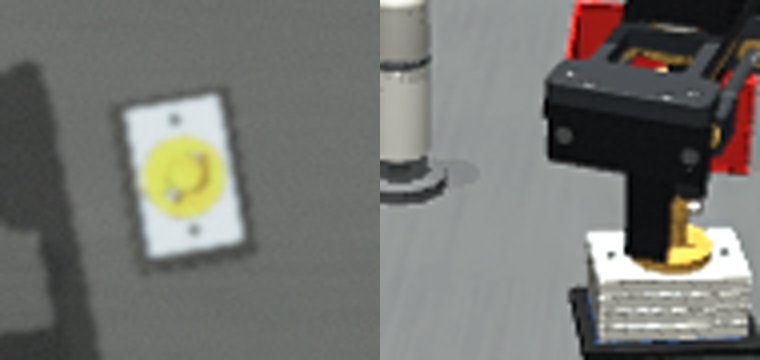

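The crop shows the mount upright in the middle of the top plate at (529.4, -50.1) mm and the pile aligned on the base at (530.1, -50.2) mm. The offcuts are still inside the bin, and the gripper is clear of everything.

```bash
python3 -c "
from h import *
print(arm.close_job())"
```

```text
the job is handed in; nothing more can be done
None
```

The job is handed in, but no verdict came back. By the last camera check, both offcuts are in the bin, all four full-size plates are stacked squarely on the base, and the mount stands upright in the middle of the top plate. The short and narrow plates were left where they lay, and the microphone and tripod were not touched.

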